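# Slacken the left-hand belt nut and shut the hood

## Task

Put the root cutter to rest for the night: slacken its drive belt by turning the orange hand nut, which has a left-hand thread (clockwise, seen facing it, loosens; never screw it tighter), until the black tension pointer stands in the green field. Then break the locked stay at its knuckle by pushing the red tab, and lower the hood gently by its handle until it is fully shut. Leave the jar, the date stamp and the ink pad where they are.

Things in the scene. Friction and masses are not known exactly. Their poses are not given: they have to be found in the camera images.
- cutter: fixed grey bench machine, foot 205 mm deep, 232 mm wide. Origin on the table under its middle; x to its back, y to its left, z up; yaw -1.5 to -0.9, so its front (-x) looks to the robot's left. Steel deck rises to its back at 30 degrees between two cheeks (inner faces y = +-95 mm, 50 mm over the deck). Hood hinge along y through (23, 0, 152) mm; pin of the stay's lower link (along y) at (-90, -121, 50) mm
- nut_grip (a point): centre of the orange nut's wing bar, gripped across its thickness. Bar 80 mm long (point x), 16 mm thick (y), 24 mm high (z). z is the nut's axis, square to the deck, leaning 30 degrees from vertical towards the cutter's front. The point is 34 mm over the deck; below the bar a hub 34 mm across and a seat 40 mm across, 12 mm high. At (-36, 0, 95) mm in the cutter's frame
- belt_nut (a joint): turn of the nut, rad; grows clockwise seen looking down its axis at the deck, which slackens. 0 tight end, 3.6 slack end stop; starts at 0.35 to 0.95. It stays on its spindle and stays where left. Clockwise takes 0.1 to 0.2 N m, anticlockwise is clearly stiffer, 0.3 N m; below 0.12 counts as screwed tighter. In the green field from 2.6 up
- hood (a joint): swing of the hood, rad: 0 as found, open and locked (its plane 75 degrees above horizontal), 1.83 fully shut at its end stop. Flat, 214 mm wide, reaches 134 mm from its hinge, 0.45 kg. With the stay broken, friction holds it while it stands steeply; let go lower down it falls and slams (over 1.5 rad/s in the last 0.35 rad counts as a slam)
- hood_handle (a point): middle of the hood's handle, a black round bar 12 mm thick along point y, clear for 110 mm between two arms, 180 mm from the hinge and 46 mm beyond the hood's edge. Site x points to the hinge, z out of the hood's outer face. In the cutter's frame at (-21, 0, 326) mm when open, (-134, 0, 64) mm when shut; a tool leaning 30 degrees to the front stands square to the shut hood
- stay_tab (a point): middle of the front face of the red tab at the knuckle of the folding stay, on the cutter's right side (towards the robot). Tab 30 mm (point x, along the lower link), 40 mm wide (y), 6 mm thick. z points out of its front face, forward and up; push it against z, backward and down (about 21 degrees below level as found)
- stay_knuckle (a joint): bend of the stay at its knuckle, rad: 0 locked against its stop, 9 mm over centre; 0.18 straight; beyond 0.3 broken; about 2.6 with the hood shut. Links 103 mm between pins. A push of 35 mm on the tab breaks it well (the hood sinks 0.1 to 0.3 rad and stays there); takes under 20 N. While it is locked the hood cannot be lowered; forcing it is useless
- jar_mid (a point): middle of a white jar with a red cap, 72 mm across, 121 mm high, loose, standing near the cutter; to be left alone
- stamp_mid (a point): middle of a date stamp with a red grip, 34 by 32 mm, 87 mm high, standing loose; to be left alone
- pointer_tip (a point): top of the small black tension pointer (9 by 4 mm) on a white scale on the front of the foot plate. It moves 13.3 mm to the cutter's left (+y) per radian of the nut; the red field (tight) is at the right end, the green field (slack) is the last 13 mm at the left end
- pad_mid (a point): middle of a dark blue ink pad lying flat, 62 by 92 mm, 14 mm high, loose; to be left alone

How it is judged (in metres and radians):
On the way, in this order (a step that is already met when the one before it is completed fails the run):
1. hand nut slackened (clockwise) until the pointer is in the green field, with the hood still up on its locked stay (value of joint belt_nut above 2.6 rad and value of joint stay_knuckle below 0.1 rad), for 0.1 s.
2. stay broken at its knuckle, by the hand at the red tab, while the hood still stands up (value of joint stay_knuckle above 0.3 rad and value of joint hood below 0.5 rad and distance between the grasp point and stay_tab below 0.08 m), for 0.05 s.
At the end, for the whole second after the job is handed in: The hand nut has been turned clockwise into the slack field (joint above 2.6 rad), and the hood is shut (within 0.06 rad of its stop) (value of joint belt_nut above 2.6 rad and value of joint hood above 1.77 rad); the robot touches nothing.
It fails at once if the hand nut is screwed tighter (below 0.12 rad) (value of joint belt_nut below 0.12 rad).
It fails at once if the hood slams: it closes faster than 1.5 rad/s in the last 0.35 rad (value of joint hood above 1.48 rad and velocity of joint hood above 1.5 rad/s).
It fails at once if the jar is moved by more than 25 mm (distance of jar_mid from where it was at the start of the episode above 0.025 m).
It fails at once if the ink pad is moved by more than 25 mm (distance of pad_mid from where it was at the start of the episode above 0.025 m).
It fails at once if the date stamp is moved by more than 25 mm (distance of stamp_mid from where it was at the start of the episode above 0.025 m).
It also fails if it takes over 64 s, if anything falls off the work surface, if the arm or the gripper's body presses on something with over 40 N, if the wrist force passes 120 N, or if a joint passes its speed limit or range.

## Robot

A 6-joint arm with a two-finger parallel gripper is mounted at the origin on a cart in front of the work surface, level with it; the furniture and walls round the work are solid. World frame = base frame: x ahead of the robot, y to its left, z up, the work surface at z = 0. Lengths are in mm, angles in degrees, forces in N, time in s.
With the tool pointing down it reaches from about 300 to 850 mm from the base axis. Payload 4.2 kg.
Tool frame: the origin (TCP) lies midway between the tips of the shut fingers; the grasp point (between the pads) lies 19 mm behind it (env.tcp_to_grasp is the distance from the TCP to the grasp point, in mm); z points along the fingers, x is the direction in which the jaws open and shut, and the axes are right-handed (so a half turn about z gives the same grasp; the last joint's range is limited). The gripper opens to 91 mm and grips with 3 to 60 N. Pads are 32 mm wide; open, the fingers measure 118 mm over their backs; the gripper's body (76 mm by 178 mm) begins 60 mm behind the grasp point.
Start: joints at [-67.781, 18.312, 89.639, -0, 72.044, -1.146], TCP at [228.044, -527.863, 213.976] pointing down, gripper open.
Joint ranges: [-177.97, 177.97], [-48.28, 115.42], [12.27, 149.76], [-77.06, 257.06], [2.81, 150.46], [-146.56, 146.56]. Speed limits (degrees/s): [147.25, 147.25, 180, 180, 180, 180].

## Interface

Orientations are given as [roll, pitch, yaw] about the fixed x, y, z axes, in that order (R = Rz(yaw) Ry(pitch) Rx(roll)).
In Python, from workcell import env gives the robot as it stands.
- The arm moves only by the tool drive_tool, never from a script. Its argument "motion" is a list of rows, each a list of 2 entries, a list of its own where there are three numbers: the shift along the world's x, y, z in m, then the turn, a rotation vector about the world's x, y, z in rad. In form: [[[dx, dy, dz], [wx, wy, wz]], ...]. A call has exactly 10 rows; each row shifts and turns the commanded pose from where the row before left it; what a row does not reach is not made up. A row lasts 1/12 s, in which the tool goes at most 41.7 mm and 7.16 degrees, less where a joint would pass 70% of its speed; a pose out of reach is approached as far as the arm can. A call is refused whole if a number of a shift passes 0.0417 or a number of a turn 0.125, either way. A call with a gripper value outside its range is refused whole. "claw" is the opening, from 0 (shut) to 1 (fully open), set as the call begins (left out, the last holds). The fingers move at their own pace and stop on an object; "force" is the grip in N (left out, the last holds). Time passes only in rows, so rows that do not move let the fingers close, or fill a call up. It gives the time, the measured TCP pose, the force and the opening at its end, in the units of the state.
- env.state(): the state, without advancing time (a new reading comes with each control period).
- env.grab_frame(name): name is "side" or "top"; returns the picture (480x640x3 uint8, red, green, blue); there is no depth.
- env.camera_params(name): a dict with "fov_y" (degrees; the focal length in pixels is half the picture's height over the tangent of half this angle, whatever the lens; pixels are square), "cx", "cy" (the principal point, pixels), "pose" (4x4, takes a point from camera to world coordinates). Camera axes: x right, y down, z forward; pixel columns grow to the right and rows downward; lengths in mm; the calibration is good to about 2 mm. A picture is of the moment at which its call begins. camera_params takes no time and is no camera call.
- env.job_done(): hands the job in, once; it reports no verdict.
The state is a dict: "time_s": time; "qpos": joint angles; "qvel": joint speeds; "effort": joint torques, N m; "ee_pos": TCP position; "ee_rot": TCP orientation; "force": force on the tool from outside, world axes, zero at the start; "torque": the same for the moment, N m; "gripper_width": finger opening in mm.
Only numpy, scipy, OpenCV 4.12 (cv2) and the standard library are available. Lean on these libraries where they do the work, as an engineer would, in place of code of your own. Each camera call takes 0.05 s, during which the arm holds its last target.

## Working session

There is one attempt and no reset: what is moved stays moved. The work goes in short steps, Python scripts to look and compute and a tool call to move; the robot and the scene stay as the last step left them, time stands still between calls to the robot, and variables do not carry over. Pictures are saved under pics/ and viewed, and the job is handed in when it is done.

Besides the shell and the picture viewer there is one more tool, called after ">>>" as name(argument=value, ...), one argument or row to a line, values as JSON. drive_tool: Moves the arm, as the interface text tells. Its arguments: {"type":"object","properties":{"motion":{"type":"array","items":{"type":"array"}},"claw":{"type":"number"},"force":{"type":"number"}},"required":["motion"]}

```bash
ls; mkdir -p pics; python3 - <<'E'
from workcell import env
import cv2,numpy as np
print(env.state())
for n in("side","top"):
    im=env.grab_frame(n); cv2.imwrite(f"pics/{n}0.png",im[:,:,::-1]); p=env.camera_params(n); print(n,p["fov_y"],p["cx"],p["cy"]); print(np.round(p["pose"],3))
print(env.tcp_to_grasp)
E
```

```text
pics
{'time_s': 0.0, 'qpos': array([-6.77796984e+01,  1.83506034e+01,  8.97053353e+01, -8.64348676e-04,
        7.20442629e+01, -1.14542041e+00]), 'qvel': array([ 0.08975427, -0.05399533,  0.06482649,  0.08710551,  0.07767464,
        0.02590715]), 'effort': array([-5.11405287e-04, -4.12454367e+01, -2.31971347e+01,  7.28196977e-02,
        4.57829784e-02, -1.37342981e-04]), 'ee_pos': array([ 227.85557091, -527.38104023,  213.13794342]), 'ee_rot': array([-1.79998819e+02,  1.00198019e-01, -6.66340098e+01]), 'force': array([0.62440066, 0.01824263, 0.484246  ]), 'torque': array([-0.01460482,  0.00493716,  0.00874613]), 'gripper_width': 91.04872240454893}
side 46.17853325427216 318.78246423193923 240.8012091831106
[[-9.710000e-01 -1.740000e-01  1.670000e-01  3.250480e+02]
 [-2.400000e-01  7.490000e-01 -6.170000e-01  7.922970e+02]
 [-1.800000e-02 -6.390000e-01 -7.690000e-01  1.000877e+03]
 [ 0.000000e+00  0.000000e+00  0.000000e+00  1.000000e+00]]
top 52.44209227581232 317.7736438944578 242.22517557105496
[[-1.080000e-01 -9.720000e-01  2.100000e-01  3.149440e+02]
 [-9.940000e-01  1.060000e-01 -2.200000e-02  1.518270e+02]
 [-1.000000e-03 -2.110000e-01 -9.780000e-01  1.174085e+03]
 [ 0.000000e+00  0.000000e+00  0.000000e+00  1.000000e+00]]
18.8
```

View pics/side0.png

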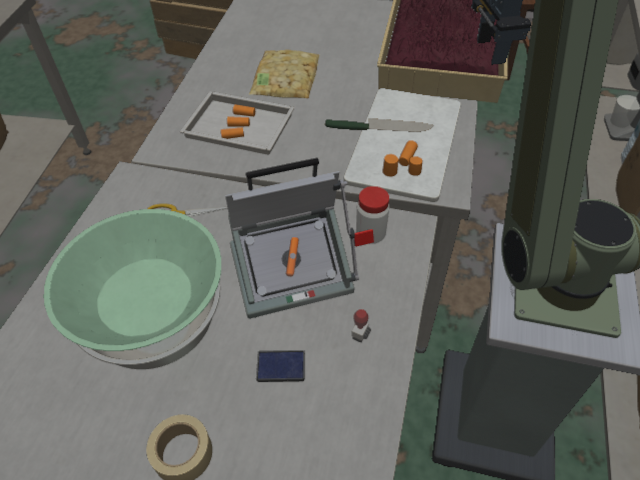

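View pics/top0.png

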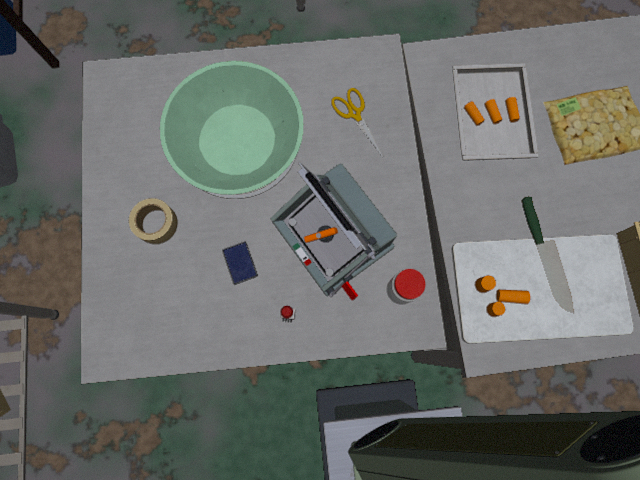

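The side view shows the cutter at about (290,250) with its nut at (293,257), the red tab at (363,238), the jar at (373,215), the stamp at (360,322) and the pad at (281,366). The top view has the cutter at about (335,235). I'll zoom in on both.

```bash
python3 - <<'E'
import cv2
a=cv2.imread("pics/side0.png")[150:320,220:395]; cv2.imwrite("pics/side0z.png",cv2.resize(a,None,fx=3.5,fy=3.5,interpolation=cv2.INTER_CUBIC)[:600])
a=cv2.imread("pics/top0.png")[155:310,260:435]; cv2.imwrite("pics/top0z.png",cv2.resize(a,None,fx=3.8,fy=3.8,interpolation=cv2.INTER_CUBIC))
E
```

```text
(no output)
```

View pics/side0z.png

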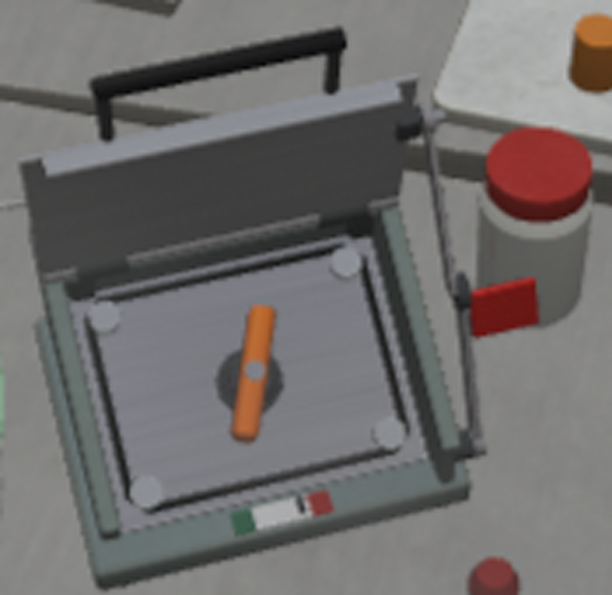

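View pics/top0z.png

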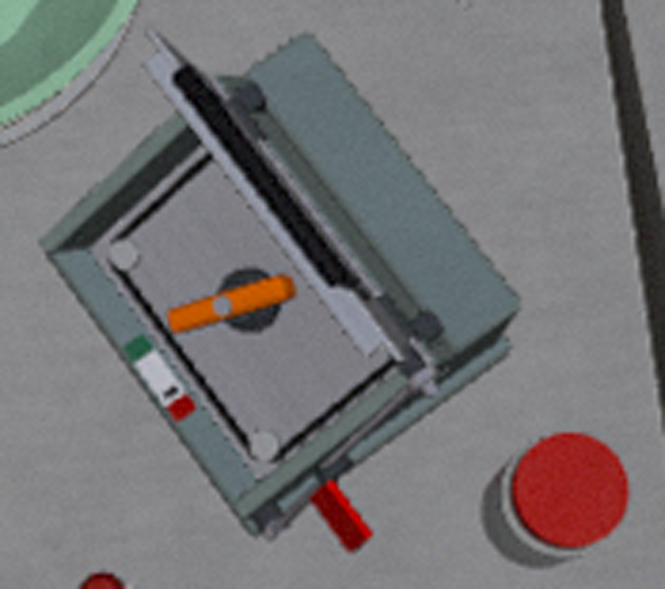

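```bash
cat > h.py <<'E'
import numpy as np,cv2
from workcell import env
C={n:env.camera_params(n) for n in("side","top")}
def ray(n,uv):
    p=C[n];f=240/np.tan(np.radians(p["fov_y"])/2);P=np.array(p["pose"])
    d=P[:3,:3]@np.array([(uv[0]-p["cx"])/f,(uv[1]-p["cy"])/f,1]);return P[:3,3],d/np.linalg.norm(d)
def proj(n,X):
    p=C[n];f=240/np.tan(np.radians(p["fov_y"])/2);P=np.array(p["pose"]);q=P[:3,:3].T@(np.array(X)-P[:3,3]);return np.array([f*q[0]/q[2]+p["cx"],f*q[1]/q[2]+p["cy"]])
def tri(s,t):
    o1,d1=ray("side",s);o2,d2=ray("top",t)
    A=np.c_[d1,-d2];k=np.linalg.lstsq(A,o2-o1,rcond=None)[0];a=o1+k[0]*d1;b=o2+k[1]*d2
    return (a+b)/2,np.linalg.norm(a-b)
def plane(n,uv,z):
    o,d=ray(n,uv);return o+d*(z-o[2])/d[2]
def mask(im,kind):
    h=cv2.cvtColor(im,cv2.COLOR_RGB2HSV);H,S,V=[h[...,i].astype(int) for i in range(3)]
    if kind=="red": return (((H<6)|(H>172))&(S>150)&(V>70)).astype(np.uint8)
    if kind=="orange": return ((H>=6)&(H<20)&(S>150)&(V>90)).astype(np.uint8)
    if kind=="blue": return ((H>105)&(H<135)&(S>90)&(V<120)).astype(np.uint8)
def blobs(im,kind,amin=25):
    n,l,s,c=cv2.connectedComponentsWithStats(mask(im,kind));return [(s[i,4],c[i].round(1),s[i,:4]) for i in range(1,n) if s[i,4]>=amin]
E
python3 - <<'E'
from h import *
for n in("side","top"):
    im=cv2.imread(f"pics/{n}0.png")[:,:,::-1].copy()
    for k in("red","orange","blue"):
        print(n,k,[(int(a),c.tolist(),b.tolist()) for a,c,b in blobs(im,k) if 0<c[0]<430])
S=lambda u,v:(220+u/3.5,150+v/3.5)
T=lambda u,v:(260+u/3.8,155+v/3.8)
for nm,s,t in[("hL",S(97,85),T(183,75)),("hR",S(341,40),T(350,282)),("spindle",S(254,370),T(222,306)),("pointer",S(301,503),T(169,392)),("fl",S(100,525),T(45,248)),("post",S(150,490),T(122,255)),("postFR",S(388,432),T(264,445))]:
    print(nm,np.round(tri(s,t)[0],1),round(tri(s,t)[1],1))
E
```

```text
side red [(618, [373.6, 199.1], [359, 187, 30, 26]), (241, [363.5, 237.3], [355, 229, 19, 17])]
side orange [(160, [243.7, 109.5], [234, 105, 21, 10]), (148, [237.8, 120.9], [228, 117, 21, 8]), (155, [231.7, 132.4], [221, 128, 23, 10]), (314, [411.1, 154.7], [400, 141, 22, 28]), (126, [391.2, 160.2], [385, 155, 14, 13]), (104, [293.6, 245.3], [289, 238, 9, 16]), (105, [290.5, 265.9], [287, 257, 8, 18])]
side blue [(927, [279.5, 364.3], [258, 352, 45, 26])]
top red [(29, [307.3, 261.7], [304, 259, 7, 6]), (706, [409.6, 283.5], [395, 269, 30, 30]), (139, [349.4, 290.1], [342, 281, 16, 19]), (113, [286.6, 311.5], [281, 306, 12, 12])]
top orange [(204, [321.0, 234.2], [304, 228, 34, 14])]
top blue [(32, [9.1, 2.9], [6, 0, 7, 8]), (414, [6.7, 37.6], [0, 15, 16, 40]), (776, [239.3, 262.3], [224, 243, 32, 40])]
hL [624.9 136.7 329.4] 2.5
hR [517.4  68.5 320.1] 4.0
spindle [560.4 124.7 106.3] 2.3
pointer [525.3 161.7  35.2] 2.0
fl [619.6 228.2  74.7] 9.8
post [612.  182.   48.9] 0.4
postFR [484.7 106.9  45.8] 3.2
```

```bash
python3 - <<'E'
from h import *
from scipy.optimize import least_squares
S=lambda u,v:(220+u/3.5,150+v/3.5)
T=lambda u,v:(260+u/3.8,155+v/3.8)
k=np.array([-.5,0,.866])
sp=np.array([-36,0,95])+13*k
obs=[("side",S(97,85),(-21,61,326)),("side",S(341,40),(-21,-61,326)),("top",T(183,75),(-21,61,326)),("top",T(350,282),(-21,-61,326)),
("side",S(254,370),sp),("top",T(222,306),sp),("side",S(103,588),(-102.5,116,0)),("side",S(469,495),(-102.5,-116,0)),("top",T(45,248),(-102.5,116,5)),("top",T(256,535),(-102.5,-116,5))]
def W(p,m): c,s=np.cos(p[2]),np.sin(p[2]);return np.array([p[0]+c*m[0]-s*m[1],p[1]+s*m[0]+c*m[1],m[2]])
f=lambda p:np.concatenate([proj(n,W(p,m))-uv for n,uv,m in obs])
r=least_squares(f,[580,95,-1.02],loss="soft_l1");print(r.x,np.degrees(r.x[2]));print(f(r.x).reshape(-1,2).round(1))
p=r.x
def inv(X): d=X[:2]-p[:2];c,s=np.cos(p[2]),np.sin(p[2]);return np.round([c*d[0]+s*d[1],-s*d[0]+c*d[1],X[2]],1)
tab,e=tri((363.5,237.3),(349.4,290.1));print("tab",tab.round(1),e,inv(tab))
pt=tri(S(301,503),T(169,392))[0];print("ptr",inv(pt))
# jar
j,e=tri((373.6,199.1),(409.6,283.5));print("jar cap",j.round(1),e,inv(j))
print("stamp",plane("top",(286.6,311.5),70).round(),"pad",plane("top",(239.3,262.3),14).round(),plane("side",(279.5,364.3),14).round())
print("nut",W(p,(-36,0,95)).round(1),"axis",W([0,0,p[2]],k).round(3))
# nut angle: ends of bar in top view, plane z approx top
for s,t in[((S(262,308)),T(291,285)),(S(243,436),T(172,322))]: X,e=tri(s,t);print(X.round(1),e,inv(X))
E
```

```text
[582.56120219  85.42317629  -1.04956337] -60.13555139629017
[[ 1.3  0.6]
 [-0.6 -0.6]
 [ 1.4 -0.2]
 [-2.7 -2.6]
 [ 0.4 -0.8]
 [ 0.9 -1. ]
 [-0.8  3.1]
 [ 1.1  3. ]
 [ 0.3  0.5]
 [ 0.2  0.7]]
tab [426.6  72.9 140.4] 1.2014027262039988 [ -66.8 -141.5  140.4]
ptr [-94.7 -11.7  35.2]
jar cap [429.4 -61.8 113.1] 0.7703814873404539 [  51.4 -206.1  113.1]
stamp [401. 214.  70.] pad [535. 319.  14.] [539. 318.  14.]
nut [564.6 116.6  95. ] axis [-0.249  0.434  0.866]
[567.1  82.9 111.9] 1.822467718626576 [ -5.5 -14.6 111.9]
[559.5 155.2  82.5] 2.863215330430398 [-71.9  14.8  82.5]
```

>>> drive_tool(
  motion=[
    [[0, 0, 0.035], [0, 0, 0]],
    [[0, 0, 0.035], [0, 0, 0]],
    [[0, 0, 0.035], [0, 0, 0]],
    [[0, 0, 0.035], [0, 0, 0]],
    [[0, 0, 0.035], [0, 0, 0]],
    [[0, 0, 0.035], [0, 0, 0]],
    [[0.02, 0.034, 0], [0, 0, 0]],
    [[0.02, 0.034, 0], [0, 0, 0]],
    [[0.02, 0.034, 0], [0, 0, 0]],
    [[0.02, 0.034, 0], [0, 0, 0]],
  ],
)

```text
time_s: 0.93
ee_pos: [308.4, -390.4, 423.6]
ee_rot: [-180.0, 0.0, -66.7]
force: [0.6, -0.2, 1.0]
gripper_width: 91.0
```

```bash
python3 -c "
from workcell import env
s=env.state();print(s['qpos'].round(3),s['ee_pos'].round(2),s['ee_rot'].round(2),s['time_s'])"
```

```text
[-5.3025e+01  7.8760e+00  7.4168e+01  1.0000e-02  9.7986e+01  1.3676e+01] [ 308.4  -390.41  423.61] [-1.80e+02  3.00e-02 -6.67e+01] 0.9333
```

>>> drive_tool(
  motion=[
    [[0.012, 0.038, 0], [0, 0, 0]],
    [[0.012, 0.038, 0], [0, 0, 0]],
    [[0.012, 0.038, 0], [0, 0, 0]],
    [[0.012, 0.038, 0], [0, 0, 0]],
    [[0.012, 0.038, 0], [0, 0, 0]],
    [[0.012, 0.038, 0], [0, 0, 0]],
    [[0.012, 0.038, 0], [0, 0, 0]],
    [[0.012, 0.038, 0], [0, 0, 0]],
    [[0.012, 0.038, 0], [0, 0, 0]],
    [[0.012, 0.038, 0], [0.1, 0, 0]],
  ],
)

```text
time_s: 1.77
ee_pos: [427.6, -6.9, 424.3]
ee_rot: [-177.7, 5.4, -66.2]
force: [0.3, 0.3, -0.4]
gripper_width: 91.5
```

```bash
python3 -c "
from workcell import env
s=env.state();print(s['qpos'].round(3).tolist(),s['ee_pos'].round(2).tolist(),s['ee_rot'].round(2).tolist(),s['time_s'])"
```

```text
[-7.042, 1.227, 81.71, 5.877, 97.767, 60.001] [427.64, -6.93, 424.32] [-177.65, 5.38, -66.17] 1.7667
```

```bash
cat > kin.py <<'E'
import numpy as np
from scipy.spatial.transform import Rotation as R
from scipy.optimize import least_squares
def rot(q,sg=1):
    q=np.radians(q);return R.from_euler('z',q[0])*R.from_euler('y',q[1]+q[2])*R.from_euler('z',sg*q[3])*R.from_euler('y',q[4])*R.from_euler('z',sg*q[5])*R.from_euler('z',np.pi)
def pos(q,m):
    a1,e,h,l2,a3,l3,d=m;r=np.radians(q)
    v=np.array([a1,e,h])+R.from_euler('y',r[1]).apply([0,0,l2])+R.from_euler('y',r[1]+r[2]).apply([a3,0,l3])
    return R.from_euler('z',r[0]).apply(v)+rot(q).apply([0,0,d])
data=[([-67.781,18.312,89.639,0,72.044,-1.146],[228.044,-527.863,213.976],[180,0,-66.634]),
([-53.025,7.876,74.168,.01,97.986,13.676],[308.4,-390.41,423.61],[-180,.03,-66.7]),
([-7.042,1.227,81.71,5.877,97.767,60.001],[427.64,-6.93,424.32],[-177.65,5.38,-66.17])]
def fit():
    f=lambda m:np.concatenate([(pos(q,m)-p) for q,p,_ in data]+[1e-3*(m-np.array([0,11,250,425,0,400,230]))])
    return least_squares(f,[0,11,250,425,0,400,230.])
if __name__=="__main__":
    for q,p,e in data: print((rot(q).inv()*R.from_euler('xyz',e,degrees=True)).as_rotvec(degrees=True).round(2))
    r=fit();print(r.x.round(1),r.fun.round(2))
E
python3 kin.py
```

```text
[ 0. -0. -0.]
[-0.  0.  0.]
[ 0.  0. -0.]
[  0.   11.5 140.2 591.8  25.2 417.  335.6] [ 0.    0.    0.   -0.    0.   -0.    0.   -0.    0.    0.    0.   -0.11
  0.17  0.03  0.02  0.11]
```

```bash
cat >> kin.py <<'E'
M=fit().x
LO=np.array([-177.97,-48.28,12.27,-77.06,2.81,-146.56]);HI=np.array([177.97,115.42,149.76,257.06,150.46,146.56])
def ik(p,Rt,q0):
    f=lambda q:np.concatenate([(pos(q,M)-p)/100,(rot(q).inv()*Rt).as_rotvec()])
    r=least_squares(f,np.clip(q0,LO+.1,HI-.1),bounds=(LO,HI));return r.x,np.abs(r.fun).max()
Y=-1.0496; P0=np.array([582.56,85.42])
def W(m): c,s=np.cos(Y),np.sin(Y);return np.array([P0[0]+c*m[0]-s*m[1],P0[1]+s*m[0]+c*m[1],m[2]])
def D(m): return R.from_euler('z',Y).apply(m)
def tool(zdir,xdir):
    z=zdir/np.linalg.norm(zdir);x=xdir-z*(xdir@z);x/=np.linalg.norm(x);return R.from_matrix(np.c_[x,np.cross(z,x),z])
E
cat > plan.py <<'E'
from kin import *
k=np.array([-.5,0,.866]);u=np.array([.866,0,.5]);yv=np.array([0,1.,0])
al=np.radians(38);a=np.array([-np.sin(al),0,np.cos(al)])
nut=np.array([-36,0,95.])
ph=np.radians(22)  # bar clockwise from up-deck
bar=lambda p:np.cos(p)*u-np.sin(p)*yv
tz=-D(a)
for s in(1,-1):
    q=np.array([12,20,80,10,90,60*s])
    for dist in(150,0):
      for t in ([0] if dist else range(0,161,20)):
        b=D(bar(ph));x0=s*np.cross(tz,b)
        Rt=R.from_rotvec(tz*np.radians(t))*tool(tz,x0)
        p=W(nut-6*k)+dist*D(a)
        q,e=ik(p,Rt,q);print(s,dist,t,p.round(),q.round(1),round(e,4), Rt.as_euler('xyz',degrees=True).round(1))
E
python3 plan.py
```

```text
1 150 0 [520. 194. 208.] [ 13.4   3.5 119.1  18.   26.3 146.6] 0.7095 [-144.1   13.4 -168. ]
1 0 0 [566. 114.  90.] [  9.   15.3 127.8  22.7   2.8 146.6] 0.5809 [-144.1   13.4 -168. ]
1 0 20 [566. 114.  90.] [  8.5  15.3 128.   42.4   2.8 146.6] 0.6907 [-149.9   24.4  174.3]
1 0 40 [566. 114.  90.] [  8.1  15.4 128.4  62.3   2.8 146.6] 0.7179 [-160.    33.   153.7]
1 0 60 [566. 114.  90.] [  8.   15.4 128.8  82.3   2.8 146.6] 0.6584 [-173.9   37.6  129.7]
1 0 80 [566. 114.  90.] [  8.   15.4 129.2 102.6   2.8 146.6] 0.5192 [170.6  37.  104.5]
1 0 100 [566. 114.  90.] [ 29.7  22.3 131.5 257.1  37.2  26.1] 0.4512 [157.4  31.4  81.2]
1 0 120 [566. 114.  90.] [ 29.7  22.3 131.5 257.1  37.2  46.1] 0.3531 [148.3  22.2  61.3]
1 0 140 [566. 114.  90.] [ 29.7  22.3 131.5 257.1  37.2  66.1] 0.4488 [143.4  10.9  44.1]
1 0 160 [566. 114.  90.] [ 29.7  22.3 131.5 257.1  37.2  86.1] 0.4944 [142.   -1.4  28.1]
-1 150 0 [520. 194. 208.] [ 40.6  20.4  98.3 -39.   73.9  48.5] 0.0 [144.1 -13.4  12. ]
-1 0 0 [566. 114.  90.] [ 31.1  27.2 107.7 -47.3  56.9  54.5] 0.0 [144.1 -13.4  12. ]
-1 0 20 [566. 114.  90.] [ 31.1  27.2 107.7 -47.3  56.9  74.5] 0.0 [149.9 -24.4  -5.7]
-1 0 40 [566. 114.  90.] [ 31.1  27.2 107.7 -47.3  56.9  94.5] 0.0 [160.  -33.  -26.3]
-1 0 60 [566. 114.  90.] [ 31.1  27.2 107.7 -47.3  56.9 114.5] 0.0 [173.9 -37.6 -50.3]
-1 0 80 [566. 114.  90.] [ 31.1  27.2 107.7 -47.3  56.9 134.5] 0.0 [-170.6  -37.   -75.5]
-1 0 100 [566. 114.  90.] [ 29.4  26.9 105.8 -42.6  57.2 146.6] 0.0524 [-157.4  -31.4  -98.8]
-1 0 120 [566. 114.  90.] [ 24.3  25.2 103.3 -31.1  55.4 146.6] 0.1913 [-148.3  -22.2 -118.7]
-1 0 140 [566. 114.  90.] [ 17.8  22.1 105.1 -18.9  48.1 146.6] 0.3414 [-143.4  -10.9 -135.9]
-1 0 160 [566. 114.  90.] [ 10.5  17.8 113.3  -3.1  31.8 146.6] 0.4966 [-142.     1.4 -151.9]
```

```bash
python3 - <<'E'
from kin import *
from workcell import env
al=np.radians(38);a=np.array([-np.sin(al),0,np.cos(al)]);tz=-D(a)
Rt=R.from_euler('xyz',[-144.1,13.4,-168],degrees=True)
T=R.align_vectors([tz],[[0,0,-1]])[0]
print("tilt",T.as_rotvec().round(3))
Rv=T.inv()*Rt;print(Rv.as_euler('xyz',degrees=True))
s=env.state();R0=R.from_euler('x',-0.1)*R.from_euler('xyz',s['ee_rot'],degrees=True);print(R0.as_euler('xyz',degrees=True))
q,e=ik(np.array([520,194,208.]),Rt,np.array([40.6,20,98,-39,74,-131.]));print(q.round(1),e)
q,e=ik(np.array([520,194,400.]),Rt,np.array([40.6,20,98,-39,74,-131.]));print(q.round(1),e)
q,e=ik(np.array([480,170,400.]),Rv,np.array([20.6,20,98,0,74,-131.]));print(q.round(1),e)
E
```

```text
tilt [-0.575 -0.33   0.   ]
[-1.79972576e+02 -6.19764920e-02 -1.72335480e+02]
[-1.79964610e+02  1.38129563e-01 -6.62852090e+01]
[  40.6   20.4   98.3  -39.    73.9 -131.6] 4.3665904225775876e-12
[  40.8   14.2   79.3  -37.6   93.9 -146.6] 0.008325730329322536
[  25.5    7.6   78.6  -10.2   92.  -146.6] 0.28040855128962355
```

>>> drive_tool(
  motion=[
    [[0.012, 0.029, 0], [-0.0965, -0.047, 0]],
    [[0.012, 0.029, 0], [-0.0965, -0.047, 0]],
    [[0.012, 0.029, 0], [-0.0965, -0.047, 0]],
    [[0.012, 0.029, -0.01], [-0.0965, -0.047, 0]],
    [[0.012, 0.029, -0.02], [-0.0965, -0.047, 0]],
    [[0.012, 0.029, -0.02], [-0.0965, -0.047, 0]],
    [[0.012, 0.029, -0.02], [-0.0965, -0.047, 0]],
    [[0.003, 0, -0.035], [0, 0, 0]],
    [[0.003, 0, -0.035], [0, 0, 0]],
    [[0.003, 0, -0.035], [0, 0, 0]],
  ],
)

```text
time_s: 2.6
ee_pos: [520.5, 192.6, 246.3]
ee_rot: [-175.7, -37.8, -66.9]
force: [-0.3, 0.4, -0.4]
gripper_width: 91.0
```

```bash
cat > st.py <<'E'
from kin import *
from workcell import env
s=env.state();print(s['qpos'].round(3).tolist(),s['ee_pos'].round(2).tolist(),s['ee_rot'].round(2).tolist(),s['time_s'])
Rc=R.from_euler('xyz',s['ee_rot'],degrees=True)
print("model pos err",(pos(s['qpos'],M)-s['ee_pos']).round(1),"tool z",Rc.as_matrix()[:,2].round(3),"jaw",Rc.as_matrix()[:,0].round(3))
E
python3 - <<'E'
from st import *
al=np.radians(38);a=np.array([-np.sin(al),0,np.cos(al)]);tz=-D(a)
Rt=R.from_euler('xyz',[-144.1,13.4,-168],degrees=True)
d=(Rt*Rc.inv()).as_rotvec(); print(d.round(3), np.linalg.norm(d),"about tz",d@tz,tz.round(3))
E
```

```text
[40.505, 18.387, 95.35, -38.285, 77.561, 118.331] [520.49, 192.64, 246.34] [-175.69, -37.76, -66.94] 2.6
model pos err [-0.  0. -0.] tool z [ 0.308 -0.532 -0.788] jaw [ 0.31  -0.727  0.612]
[ 0.571 -0.993 -1.471] 1.8644700597981234 about tz 1.8644676704885637 [ 0.307 -0.534 -0.788]
```

>>> drive_tool(
  motion=[
    [[0, 0, -0.01], [-0.0377, 0.0655, 0.0967]],
    [[0, 0, -0.01], [-0.0377, 0.0655, 0.0967]],
    [[0, 0, -0.01], [-0.0377, 0.0655, 0.0967]],
    [[0, 0, -0.005], [-0.0377, 0.0655, 0.0967]],
    [[0, 0, 0], [-0.0377, 0.0655, 0.0967]],
    [[0, 0, 0], [-0.0377, 0.0655, 0.0967]],
    [[0, 0, 0], [-0.0377, 0.0655, 0.0967]],
    [[0, 0, 0], [-0.0377, 0.0655, 0.0967]],
    [[0, 0, 0], [-0.0377, 0.0655, 0.0967]],
    [[0, 0, 0], [-0.0377, 0.0655, 0.0967]],
  ],
  claw=0.4,
  force=15,
)

```text
time_s: 3.43
ee_pos: [520.8, 191.1, 213.5]
ee_rot: [144.7, -15.0, 9.8]
force: [-0.1, 0.8, -0.1]
gripper_width: 36.6
```

>>> drive_tool(
  motion=[
    [[0, 0, 0], [-0.0377, 0.0655, 0.0967]],
    [[0, 0, 0], [-0.0377, 0.0655, 0.0967]],
    [[0, 0, 0], [-0.0377, 0.0655, 0.0967]],
    [[0, 0, 0], [-0.0377, 0.0655, 0.0967]],
    [[0, 0, 0], [-0.0377, 0.0655, 0.0967]],
    [[0, 0, 0], [-0.0377, 0.0655, 0.0967]],
    [[0, 0, 0], [-0.0377, 0.0655, 0.0967]],
    [[0, 0, 0], [-0.0377, 0.0655, 0.0967]],
    [[0, 0, 0], [-0.0377, 0.0655, 0.0967]],
    [[0, 0, 0], [-0.0377, 0.0655, 0.0967]],
  ],
)

```text
time_s: 4.27
ee_pos: [520.8, 191.1, 213.5]
ee_rot: [151.3, 26.1, 68.5]
force: [0.5, -0.1, 0.3]
gripper_width: 36.3
```

>>> drive_tool(
  motion=[
    [[0, 0, 0], [-0.0377, 0.0655, 0.0967]],
    [[0, 0, 0], [-0.0377, 0.0655, 0.0967]],
    [[0, 0, 0], [-0.0377, 0.0655, 0.0967]],
    [[0, 0, 0], [-0.0377, 0.0655, 0.0967]],
    [[0, 0, 0], [-0.0377, 0.0655, 0.0967]],
    [[0, 0, 0], [-0.0377, 0.0655, 0.0967]],
    [[0, 0, 0], [-0.0377, 0.0655, 0.0967]],
    [[0, 0, 0], [-0.0377, 0.0655, 0.0967]],
    [[0, 0, 0], [-0.0377, 0.0655, 0.0967]],
    [[0, 0, 0], [-0.0377, 0.0655, 0.0967]],
  ],
)

```text
time_s: 5.1
ee_pos: [520.8, 191.1, 213.5]
ee_rot: [-161.2, 33.7, 151.4]
force: [0.2, -0.1, 0.1]
gripper_width: 36.4
```

```bash
python3 - <<'E'
from st import *
import cv2
al=np.radians(38);a=np.array([-np.sin(al),0,np.cos(al)]);tz=-D(a)
Rt=R.from_euler('xyz',[-144.1,13.4,-168],degrees=True)
d=(Rt*Rc.inv()).as_rotvec(); print(d.round(3), np.linalg.norm(d),"about tz",d@tz,tz.round(3))
k=np.array([-.5,0,.866]);print("to hover",(W(np.array([-36,0,95])-6*k)+150*D(a)-s['ee_pos']).round(1))
for n in("side","top"):
    cv2.imwrite(f"pics/{n}1.png",env.grab_frame(n)[:,:,::-1])
a=cv2.imread("pics/side1.png")[120:320,180:400];b=cv2.imread("pics/top1.png")[130:330,240:440]
cv2.imwrite("pics/c1.png",np.hstack([cv2.resize(a,(396,360)),cv2.resize(b,(360,360))]))
E
```

```text
[40.388, 20.014, 98.075, -39.016, 74.298, -90.087] [520.8, 191.07, 213.52] [-161.16, 33.71, 151.37] 5.1
model pos err [-0.  0. -0.] tool z [ 0.306 -0.535 -0.787] jaw [-0.73   0.399 -0.555]
[-0.224  0.393  0.578] 0.7336303160755387 about tz -0.7336276692437941 [ 0.307 -0.534 -0.788]
to hover [-0.7  3.1 -5.5]
```

View pics/c1.png

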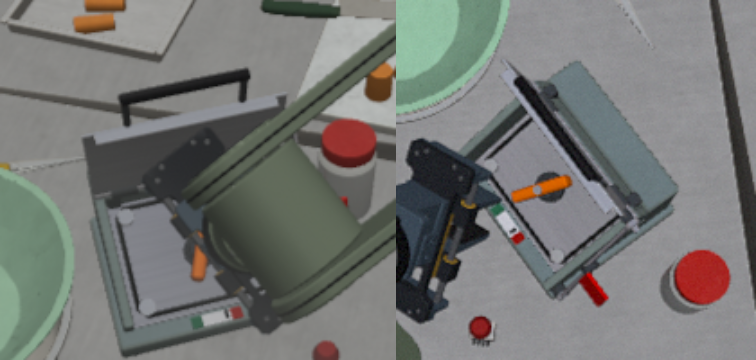

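>>> drive_tool(
  motion=[
    [[0, 0, 0], [-0.0375, 0.0653, 0.0964]],
    [[0, 0, 0], [-0.0375, 0.0653, 0.0964]],
    [[0, 0, 0], [-0.0375, 0.0653, 0.0964]],
    [[0, 0, 0], [-0.0375, 0.0653, 0.0964]],
    [[0, 0, 0], [-0.0375, 0.0653, 0.0964]],
    [[0, 0, 0], [-0.0375, 0.0653, 0.0964]],
    [[0, 0.003, -0.005], [0, 0, 0]],
    [[0.005, -0.008, -0.012], [0, 0, 0]],
    [[0.006, -0.011, -0.016], [0, 0, 0]],
    [[0.006, -0.011, -0.016], [0, 0, 0]],
  ],
)

```text
time_s: 6.03
ee_pos: [538.2, 164.4, 164.1]
ee_rot: [-144.3, 13.9, -168.5]
force: [0.4, 0.4, -0.2]
gripper_width: 36.5
```

```bash
python3 - <<'E'
from st import *
import cv2
al=np.radians(38);a=np.array([-np.sin(al),0,np.cos(al)]);tz=-D(a)
Rt=R.from_euler('xyz',[-144.1,13.4,-168],degrees=True)
d=(Rt*Rc.inv()).as_rotvec(); print(d.round(3))
k=np.array([-.5,0,.866]);print("to go",(W(np.array([-36,0,95])-6*k)-s['ee_pos']).round(1))
for n in("side","top"):
    cv2.imwrite(f"pics/{n}2.png",env.grab_frame(n)[:,:,::-1])
a=cv2.imread("pics/side2.png")[120:320,180:400];b=cv2.imread("pics/top2.png")[130:330,240:440]
cv2.imwrite("pics/c2.png",np.hstack([cv2.resize(a,(396,360)),cv2.resize(b,(360,360))]))
E
```

```text
[37.122, 22.439, 102.378, -41.54, 67.205, -129.066] [538.2, 164.43, 164.11] [-144.26, 13.95, -168.47] 6.0333
model pos err [-0.  0. -0.] tool z [ 0.308 -0.533 -0.788] jaw [-0.951 -0.194 -0.241]
[-0.005  0.009  0.008]
to go [ 27.9 -50.4 -74.3]
```

View pics/c2.png

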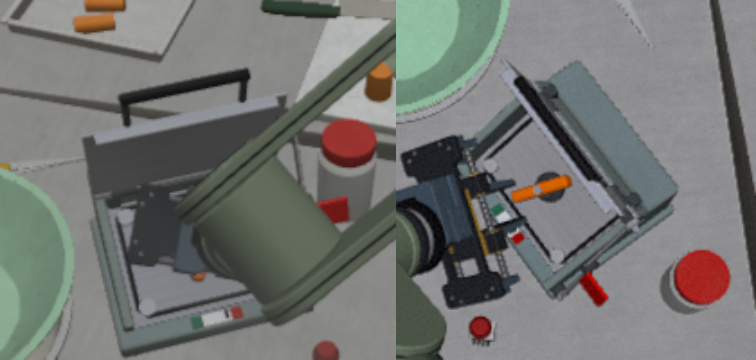

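>>> drive_tool(
  motion=[
    [[0.003, -0.0054, -0.008], [0, 0, 0]],
    [[0.003, -0.0054, -0.008], [0, 0, 0]],
    [[0.003, -0.0054, -0.008], [0, 0, 0]],
    [[0.003, -0.0054, -0.008], [0, 0, 0]],
    [[0.003, -0.0054, -0.008], [0, 0, 0]],
    [[0.003, -0.0054, -0.008], [0, 0, 0]],
    [[0.003, -0.0054, -0.008], [0, 0, 0]],
    [[0.003, -0.0054, -0.008], [0, 0, 0]],
    [[0.0015, -0.0027, -0.004], [0, 0, 0]],
    [[0, 0, 0], [0, 0, 0]],
  ],
)

```text
time_s: 6.97
ee_pos: [563.2, 117.2, 95.8]
ee_rot: [-144.1, 13.6, -168.3]
force: [-1.2, -0.1, 0.4]
gripper_width: 35.8
```

```bash
python3 - <<'E'
from st import *
import cv2
k=np.array([-.5,0,.866]);print("to go",(W(np.array([-36,0,95])-6*k)-s['ee_pos']).round(1))
for n in("side","top"):
    cv2.imwrite(f"pics/{n}3.png",env.grab_frame(n)[:,:,::-1])
a=cv2.imread("pics/side3.png")[150:300,240:405];b=cv2.imread("pics/top3.png")[160:310,260:410]
cv2.imwrite("pics/c3.png",np.hstack([cv2.resize(a,(396,360)),cv2.resize(b,(360,360))]))
E
```

```text
[31.602, 26.751, 107.428, -46.801, 57.705, -125.56] [563.24, 117.19, 95.8] [-144.1, 13.61, -168.27] 6.9667
model pos err [-0.  0. -0.] tool z [ 0.306 -0.535 -0.787] jaw [-0.952 -0.198 -0.235]
to go [ 2.9 -3.1 -6. ]
```

View pics/c3.png

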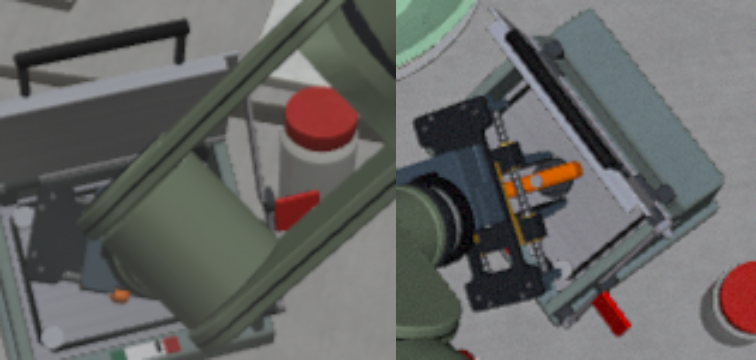

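>>> drive_tool(
  motion=[
    [[0.0013, -0.0015, -0.0028], [0, 0, 0]],
    [[0.0013, -0.0015, -0.0028], [0, 0, 0]],
    [[0, 0, 0], [0, 0, 0]],
    [[0, 0, 0], [0, 0, 0]],
    [[0, 0, 0], [0, 0, 0]],
    [[0, 0, 0], [0.025, -0.043, -0.063]],
    [[0, 0, 0], [0.025, -0.043, -0.063]],
    [[0, 0, 0], [0.025, -0.043, -0.063]],
    [[0, 0, 0], [0.025, -0.043, -0.063]],
    [[0, 0, 0], [0.025, -0.043, -0.063]],
  ],
  claw=0.27,
)

```text
time_s: 7.9
ee_pos: [567.5, 116.5, 91.7]
ee_rot: [-151.6, 26.4, 171.0]
force: [3.0, 1.6, -2.6]
gripper_width: 24.9
```

```bash
cat > look.py <<'E'
import sys
from st import *
import cv2
i=sys.argv[1];print(s['force'].round(1),s['torque'].round(2),s['gripper_width'])
k=np.array([-.5,0,.866]);print("to nut-6k",(W(np.array([-36,0,95])-6*k)-s['ee_pos']).round(1))
A=env.grab_frame("side")[:,:,::-1];B=env.grab_frame("top")[:,:,::-1]
cv2.imwrite(f"pics/side{i}.png",A);cv2.imwrite(f"pics/top{i}.png",B)
a=A[150:310,230:395];b=B[160:310,260:410]
cv2.imwrite(f"pics/c{i}.png",np.hstack([cv2.resize(a,(396,384)),cv2.resize(b,(384,384))]))
E
python3 look.py 4
```

```text
[31.276, 27.08, 107.568, -47.364, 56.787, -101.98] [567.51, 116.45, 91.71] [-151.63, 26.41, 171.01] 7.9
model pos err [-0.  0. -0.] tool z [ 0.312 -0.53  -0.788] jaw [-0.885  0.14  -0.445]
[ 3.   1.6 -2.6] [ 0.72 -0.15  0.37] 24.86266569456854
to nut-6k [-1.4 -2.4 -1.9]
```

View pics/c4.png

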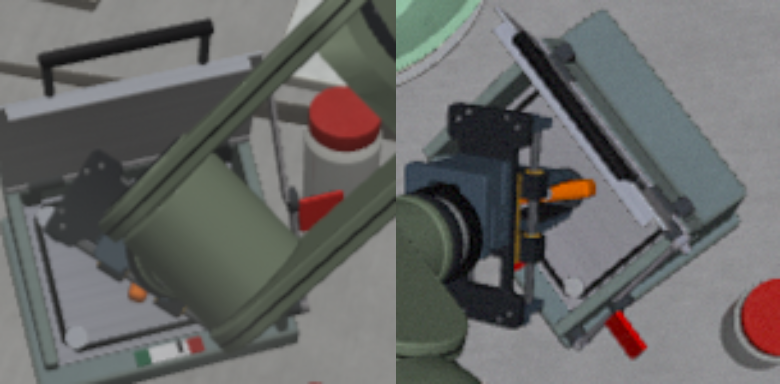

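>>> drive_tool(
  motion=[
    [[0, 0, 0], [0.031, -0.053, -0.079]],
    [[0, 0, 0], [0.031, -0.053, -0.079]],
    [[0, 0, 0], [0.031, -0.053, -0.079]],
    [[0, 0, 0], [0.031, -0.053, -0.079]],
    [[0, 0, 0], [0.031, -0.053, -0.079]],
    [[0, 0, 0], [0.031, -0.053, -0.079]],
    [[0, 0, 0], [0.031, -0.053, -0.079]],
    [[0, 0, 0], [0.031, -0.053, -0.079]],
    [[0, 0, 0], [0.031, -0.053, -0.079]],
    [[0, 0, 0], [0, 0, 0]],
  ],
)

```text
time_s: 8.83
ee_pos: [565.8, 115.8, 90.9]
ee_rot: [174.4, 37.4, 110.9]
force: [-0.6, 2.8, -2.2]
gripper_width: 25.0
```

```bash
python3 look.py 5
```

```text
[31.203, 27.079, 107.576, -46.992, 56.882, -50.894] [565.85, 115.83, 90.91] [174.43, 37.43, 110.89] 8.8333
model pos err [-0.  0. -0.] tool z [ 0.306 -0.531 -0.79 ] jaw [-0.283  0.742 -0.608]
[-0.6  2.8 -2.2] [1.   0.18 0.17] 24.966430633613214
to nut-6k [ 0.3 -1.8 -1.1]
```

View pics/c5.png

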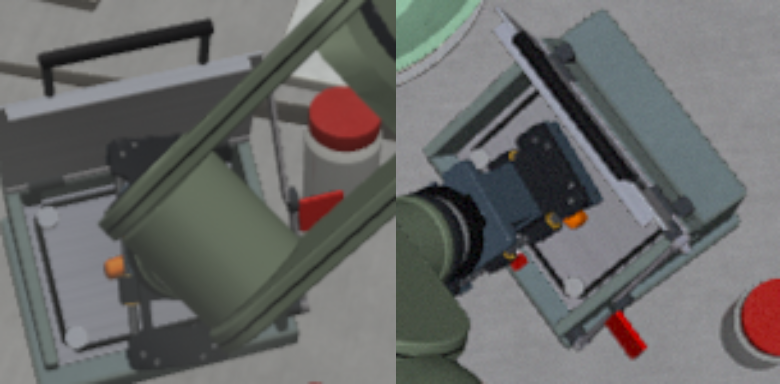

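>>> drive_tool(
  motion=[
    [[0, 0, 0], [0.031, -0.053, -0.079]],
    [[0, 0, 0], [0.031, -0.053, -0.079]],
    [[0, 0, 0], [0.031, -0.053, -0.079]],
    [[0, 0, 0], [0.031, -0.053, -0.079]],
    [[0, 0, 0], [0.031, -0.053, -0.079]],
    [[0, 0, 0], [0.031, -0.053, -0.079]],
    [[0, 0, 0], [0.031, -0.053, -0.079]],
    [[0, 0, 0], [0.031, -0.053, -0.079]],
    [[0, 0, 0], [0.031, -0.053, -0.079]],
    [[0, 0, 0], [0, 0, 0]],
  ],
)

```text
time_s: 9.77
ee_pos: [565.9, 117.0, 89.6]
ee_rot: [146.7, 18.2, 55.7]
force: [1.1, 5.4, -6.7]
gripper_width: 24.5
```

```bash
python3 look.py 6
```

```text
[31.142, 27.068, 107.621, -46.788, 56.512, 0.557] [565.95, 117.02, 89.59] [146.72, 18.23, 55.75] 9.7667
model pos err [-0.  0. -0.] tool z [ 0.306 -0.525 -0.794] jaw [ 0.535  0.785 -0.313]
[ 1.1  5.4 -6.7] [1.81 0.44 0.51] 24.45054911211562
to nut-6k [ 0.2 -3.   0.2]
```

View pics/c6.png

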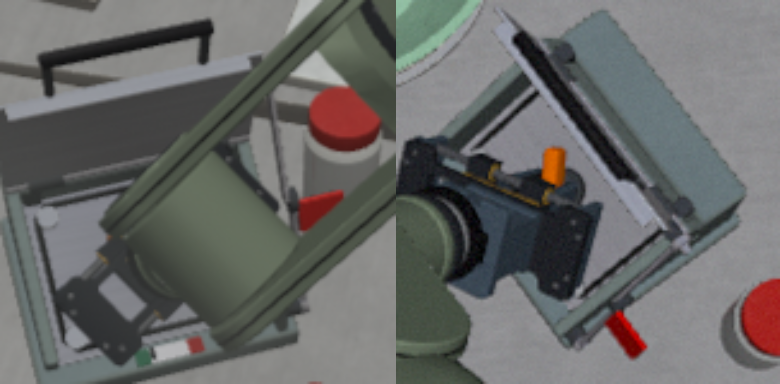

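>>> drive_tool(
  motion=[
    [[0, 0, 0], [0.031, -0.053, -0.079]],
    [[0, 0, 0], [0.031, -0.053, -0.079]],
    [[0, 0, 0], [0.031, -0.053, -0.079]],
    [[0, 0, 0], [0.031, -0.053, -0.079]],
    [[0, 0, 0], [0.031, -0.053, -0.079]],
    [[0, 0, 0], [0, 0, 0]],
    [[0, 0, 0], [0, 0, 0]],
    [[0, 0, 0], [0, 0, 0]],
    [[0, 0, 0], [0, 0, 0]],
    [[0, 0, 0], [0, 0, 0]],
  ],
)

```text
time_s: 10.7
ee_pos: [567.4, 117.4, 90.7]
ee_rot: [142.5, 1.3, 32.4]
force: [3.0, 5.1, -6.1]
gripper_width: 24.7
```

```bash
python3 look.py 7; python3 -c "
import cv2,numpy as np
o=[]
for i in (0,6,7):
    a=cv2.imread(f'pics/side{i}.png')[280:312,275:330];o.append(cv2.resize(a,None,fx=9,fy=6,interpolation=cv2.INTER_CUBIC))
cv2.imwrite('pics/p7.png',np.vstack(o))"
```

```text
[31.115, 26.983, 107.587, -46.939, 56.37, 29.041] [567.38, 117.39, 90.68] [142.55, 1.3, 32.4] 10.7
model pos err [-0.  0. -0.] tool z [ 0.311 -0.523 -0.794] jaw [ 0.844  0.536 -0.023]
[ 3.   5.1 -6.1] [ 1.6  -0.04  0.73] 24.69161616326474
to nut-6k [-1.2 -3.4 -0.9]
```

View pics/p7.png

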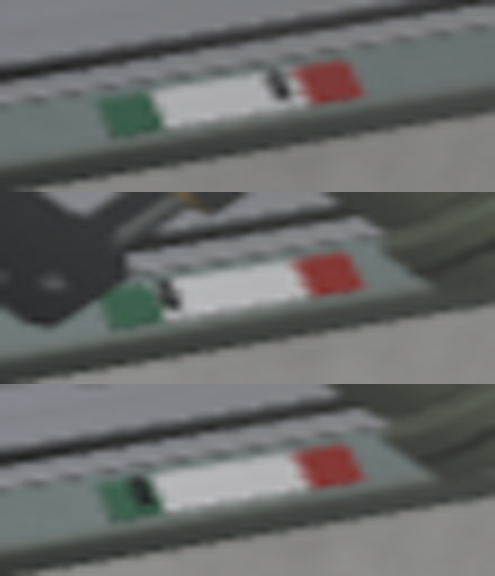

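View pics/c7.png

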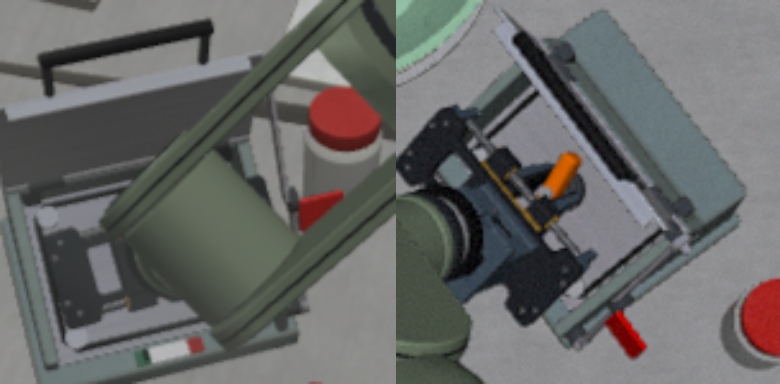

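Step 1 is done: the pointer stands inside the green field in the side view, at about nut = 2.9. Next I'll plan the tab push.

```bash
cat > plan2.py <<'E'
from kin import *
from workcell import env
s=env.state();q0=s['qpos'];Rc=R.from_euler('xyz',s['ee_rot'],degrees=True);jaw=Rc.as_matrix()[:,0]
print("cutter y",D([0,1,0]).round(3))
tab=np.array([-66.8,-141.5,140.4]);d=np.array([.934,0,-.358])
for L in(38,50,60):
    l=np.radians(L);tz=D([np.sin(l),0,-np.cos(l)]);Rt=tool(tz,jaw)
    print(L,"rot from now",(Rt*Rc.inv()).as_rotvec().round(3))
    for off in(-60,0,40):
        p=W(tab+off*d);q,e=ik(p,Rt,q0);print(off,p.round(1),q.round(1),round(e,4))
print("d world",D(d).round(3))
E
python3 plan2.py
```

```text
cutter y [0.867 0.498 0.   ]
38 rot from now [-0.012  0.001 -0.006]
-60 [398.7 121.5 161.9] [ 43.9  12.  119.  -40.8  66.1  34. ] 0.0
0 [426.6  72.9 140.4] [ 36.3  12.9 122.  -45.2  59.5  32.4] 0.0
40 [445.2  40.5 126.1] [ 31.1  14.  123.4 -48.6  55.2  31.7] 0.0
50 rot from now [-0.192 -0.105 -0.008]
-60 [398.7 121.5 161.9] [ 50.3  17.5 120.6 -48.8  72.6  46.4] 0.0
0 [426.6  72.9 140.4] [ 43.2  18.3 124.1 -54.5  66.3  47. ] 0.0
40 [445.2  40.5 126.1] [ 38.1  19.3 126.  -58.9  62.2  47.8] 0.0
60 rot from now [-0.341 -0.195 -0.012]
-60 [398.7 121.5 161.9] [ 54.3  23.  121.7 -53.6  78.4  55.2] 0.0
0 [426.6  72.9 140.4] [ 47.5  24.  125.6 -59.8  72.6  57.3] 0.0
40 [445.2  40.5 126.1] [ 42.7  25.1 127.7 -64.7  69.1  59.1] 0.0
d world [ 0.465 -0.81  -0.358]
```

>>> drive_tool(
  motion=[
    [[0, 0, 0], [0, 0, 0]],
    [[0, 0, 0], [0, 0, 0]],
    [[-0.003, 0.0054, 0.008], [0, 0, 0]],
    [[-0.006, 0.0108, 0.016], [0, 0, 0]],
    [[-0.006, 0.0108, 0.016], [0, 0, 0]],
    [[-0.006, 0.0108, 0.016], [0, 0, 0]],
    [[-0.006, 0.0108, 0.016], [0, 0, 0]],
    [[-0.006, 0.0108, 0.016], [0, 0, 0]],
    [[-0.006, 0.0108, 0.016], [0, 0, 0]],
    [[-0.006, 0.0108, 0.016], [0, 0, 0]],
  ],
  claw=0.42,
)

```text
time_s: 11.63
ee_pos: [520.1, 196.3, 213.1]
ee_rot: [142.4, 1.5, 32.1]
force: [-0.3, 0.5, -0.2]
gripper_width: 38.3
```

>>> drive_tool(
  motion=[
    [[-0.02, -0.0125, -0.004], [-0.032, -0.0175, 0]],
    [[-0.02, -0.0125, -0.004], [-0.032, -0.0175, 0]],
    [[-0.02, -0.0125, -0.004], [-0.032, -0.0175, 0]],
    [[-0.02, -0.0125, -0.004], [-0.032, -0.0175, 0]],
    [[-0.02, -0.0125, -0.004], [-0.032, -0.0175, 0]],
    [[-0.02, -0.0125, -0.004], [-0.032, -0.0175, 0]],
    [[0, 0, -0.008], [0, 0, 0]],
    [[0, 0, -0.008], [0, 0, 0]],
    [[0, 0, -0.008], [0, 0, 0]],
    [[0, 0, 0], [0, 0, 0]],
  ],
  claw=0,
  force=20,
)

```text
time_s: 12.47
ee_pos: [401.5, 121.4, 162.5]
ee_rot: [129.9, 2.2, 31.7]
force: [0.1, -0.9, 0.1]
gripper_width: 0.4
```

```bash
python3 look.py 8; python3 -c "
import cv2,numpy as np
from h import *
from workcell import env
for n in('side','top'):
    im=cv2.imread(f'pics/{n}8.png')[:,:,::-1].copy(); print(n,[(int(a),c.tolist()) for a,c,b in blobs(im,'red',15) if c[0]<430])
print('tcp proj',proj('side',env.state()['ee_pos']),proj('top',env.state()['ee_pos']))"
```

```text
[50.131, 17.659, 120.331, -48.996, 72.669, 46.052] [401.51, 121.45, 162.51] [129.86, 2.17, 31.67] 12.4667
model pos err [-0.  0. -0.] tool z [ 0.382 -0.666 -0.641] jaw [ 0.85   0.525 -0.038]
[ 0.1 -0.9  0.1] [ 0.46  0.07 -0.  ] 0.4092472106302265
to nut-6k [164.6  -7.4 -72.7]
side [(624, [373.4, 199.0]), (232, [363.3, 237.2])]
top [(29, [307.3, 261.7]), (703, [409.6, 283.5]), (139, [349.4, 290.1]), (15, [283.8, 313.1])]
tcp proj [372.23921164 250.87278421] [328.17766248 302.95118692]
```

View pics/c8.png

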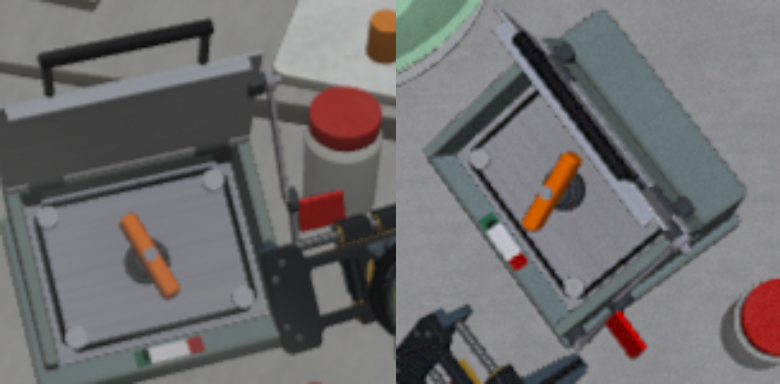

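>>> drive_tool(
  motion=[
    [[0.002, -0.009, -0.0036], [0, 0, 0]],
    [[0.003, -0.009, -0.0036], [0, 0, 0]],
    [[0.0047, -0.0081, -0.0036], [0, 0, 0]],
    [[0.0047, -0.0081, -0.0036], [0, 0, 0]],
    [[0.0047, -0.0081, -0.0036], [0, 0, 0]],
    [[0.0033, -0.0057, -0.0025], [0, 0, 0]],
    [[0.0033, -0.0057, -0.0025], [0, 0, 0]],
    [[0.0033, -0.0057, -0.0025], [0, 0, 0]],
    [[0.0033, -0.0056, -0.003], [0, 0, 0]],
    [[0.0033, -0.0056, -0.003], [0, 0, 0]],
  ],
)

```text
time_s: 13.4
ee_pos: [436.9, 50.3, 131.3]
ee_rot: [129.9, 2.1, 31.7]
force: [-2.3, 2.8, 0.8]
gripper_width: 0.4
```

```bash
python3 look.py 9
```

```text
[39.979, 18.762, 125.731, -57.502, 63.626, 47.611] [436.88, 50.33, 131.34] [129.91, 2.09, 31.68] 13.4
model pos err [-0.  0. -0.] tool z [ 0.383 -0.665 -0.641] jaw [ 0.85   0.525 -0.036]
[-2.3  2.8  0.8] [ 0.66  0.4  -0.12] 0.3886488802104115
to nut-6k [129.2  63.7 -41.5]
```

View pics/c9.png

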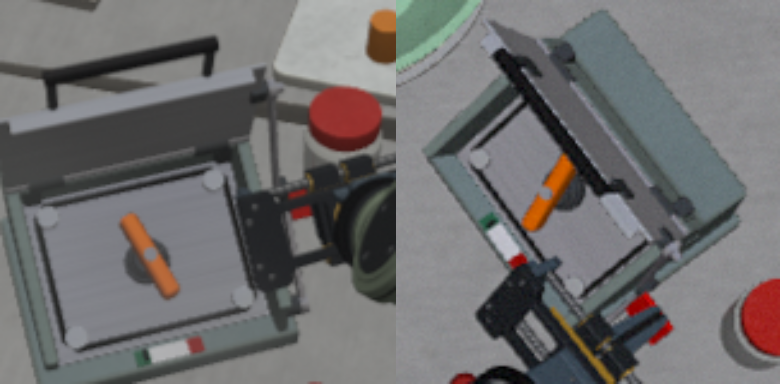

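>>> drive_tool(
  motion=[
    [[0.0022, -0.0037, -0.0025], [0, 0, 0]],
    [[0.0022, -0.0037, -0.0025], [0, 0, 0]],
    [[0.0022, -0.0037, -0.0025], [0, 0, 0]],
    [[0, 0, 0], [0, 0, 0]],
    [[0, 0, 0], [0, 0, 0]],
    [[-0.004, 0.007, 0.0036], [0, 0, 0]],
    [[-0.008, 0.014, 0.007], [0, 0, 0]],
    [[-0.014, 0.024, 0.01], [0, 0, 0]],
    [[-0.014, 0.024, 0.01], [0, 0, 0]],
    [[-0.014, 0.024, 0.01], [0, 0, 0]],
  ],
)

```text
time_s: 14.33
ee_pos: [388.3, 133.8, 165.8]
ee_rot: [129.9, 2.1, 31.7]
force: [0.8, -0.4, 0.6]
gripper_width: 0.1
```

```bash
python3 look.py 10
```

```text
[52.484, 17.475, 119.916, -47.476, 74.207, 46.749] [388.35, 133.82, 165.79] [129.87, 2.09, 31.68] 14.3333
model pos err [-0.  0. -0.] tool z [ 0.383 -0.665 -0.641] jaw [ 0.85   0.525 -0.037]
[ 0.8 -0.4  0.6] [0.41 0.09 0.03] 0.10305217803525832
to nut-6k [177.8 -19.8 -76. ]
```

View pics/c10.png

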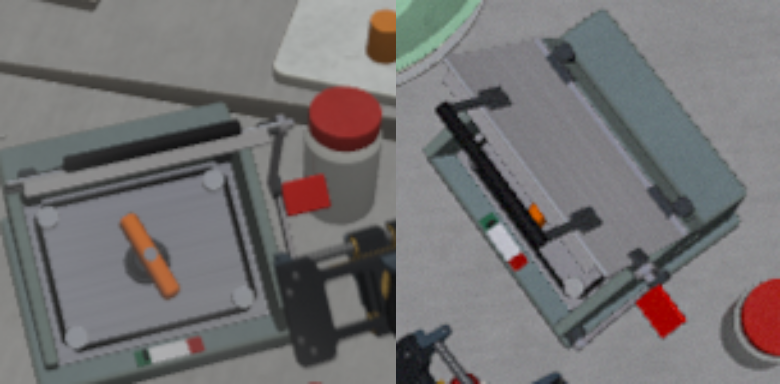

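```bash
python3 - <<'E'
from h import *
import kin
a,e=tri((257.1,217.5),(278.4,201.8));b,f=tri((330,203.3),(316.6,253.8));m=(a+b)/2
print(a.round(),e,b.round(),f,m.round(1))
d=m[:2]-kin.P0;c,s=np.cos(kin.Y),np.sin(kin.Y);x=c*d[0]+s*d[1]
print("cutter",x,-s*d[0]+c*d[1],m[2],"hood",np.radians(75.8)-np.arctan2(m[2]-152,23-x),np.hypot(m[2]-152,x-23))
E
for n in side top; do python3 -c "
import cv2,numpy as np
from workcell import env
n='$n';B=env.grab_frame(n)[:,:,::-1];A=cv2.imread(f'pics/{n}10.png');cv2.imwrite(f'pics/{n}11.png',B)
print(n,np.abs(A.astype(int)-B)[150:310,230:400].mean(), env.state()['time_s'])
"; done
```

```text
[592. 197. 292.] 3.6083549688159686 [482. 136. 291.] 2.3254554704528947 [536.7 166.9 291.7]
cutter -93.51598060197769 0.7895872552478806 291.6806436949578 hood 0.44738908681767464 181.89737754755618
side 1.5115931372549019 14.4833
top 2.937953431372549 14.5333
```

```bash
python3 - <<'E'
import cv2,numpy as np
for n in('side','top'):
    A=cv2.imread(f'pics/{n}10.png').astype(int);B=cv2.imread(f'pics/{n}11.png').astype(int)
    d=np.abs(A-B).max(2);print(n,d[150:310,230:400].mean(),d[330:470,100:250].mean())
    ys,xs=np.where(d>40);print(len(xs), (xs.min(),xs.max(),ys.min(),ys.max()) if len(xs) else '')
a=cv2.imread('pics/side11.png')[150:310,230:395];b=cv2.imread('pics/top11.png')[160:310,260:410]
cv2.imwrite("pics/c11.png",np.hstack([cv2.resize(a,(396,384)),cv2.resize(b,(384,384))]))
E
```

```text
side 1.9151470588235293 0.5974285714285714
791 (np.int64(346), np.int64(617), np.int64(171), np.int64(339))
top 4.199044117647059 6.084904761904762
1455 (np.int64(154), np.int64(333), np.int64(286), np.int64(478))
```

View pics/c11.png

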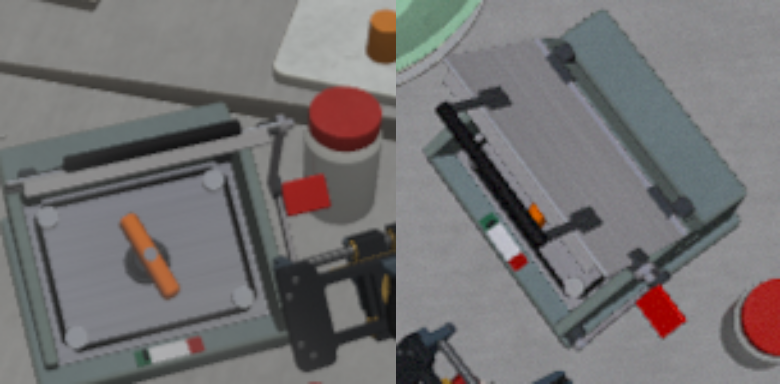

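```bash
cat > plan3.py <<'E'
from kin import *
from workcell import env
s=env.state();q0=s['qpos'];Rc=R.from_euler('xyz',s['ee_rot'],degrees=True)
def pose(th,L,sg,up=0,y=0):
    el=np.radians(75.8)-th
    hp=np.array([23-180*np.cos(el),y,152+180*np.sin(el)])
    l=np.radians(L);t=np.array([np.sin(l),0,-np.cos(l)])
    return W(hp+(18.8-up)*t),tool(D(t),sg*D([np.cos(l),0,np.sin(l)]))
if __name__=="__main__":
  for sg in(1,-1):
    q=q0.copy();q[5]+= -90 if sg==1 else 90
    for th,L,up in[(.45,0,100),(.45,0,0),(.8,10,0),(1.2,20,0),(1.5,25,0),(1.83,30,0),(1.83,30,100)]:
        p,Rt=pose(th,L,sg,up)
        best=None
        for q5 in(q[5],-120,-60,0,60,120):
            qq=q.copy();qq[5]=q5;r=ik(p,Rt,qq)
            if best is None or r[1]<best[1]-1e-6: best=r
        q=best[0];print(sg,th,L,up,p.round(1),q.round(1),round(best[1],4),Rt.as_euler('xyz',degrees=True).round(1))
E
python3 plan3.py
```

```text
1 0.45 0 100 [536.4 165.8 371.1] [16.  14.  73.5  0.  92.4 76.1] 0.0 [180.    0.  -60.1]
1 0.45 0 0 [536.4 165.8 271.1] [16.  15.4 85.6 -0.  79.  76.1] 0.0 [180.    0.  -60.1]
1 0.8 10 0 [518.  197.9 223.4] [ 25.7  15.8  92.7 -10.5  71.1  89.3] 0.0 [180.  -10.  -60.1]
1 1.2 20 0 [508.3 214.8 156.4] [ 33.7  19.6  99.7 -22.3  63.9 104.3] 0.0 [180.  -20.  -60.1]
1 1.5 25 0 [509.7 212.2 103.3] [ 36.2  23.7 104.  -29.4  58.9 113.2] 0.0 [180.  -25.  -60.1]
1 1.83 30 0 [520.3 193.8  48.3] [ 36.6  28.7 107.8 -37.9  54.  122.4] 0.0 [180.  -30.  -60.1]
1 1.83 30 100 [495.4 237.1 134.9] [ 41.7  23.3 101.5 -32.4  65.9 118.2] 0.0 [180.  -30.  -60.1]
-1 0.45 0 100 [536.4 165.8 371.1] [  16.    14.    73.5    0.    92.4 -103.9] 0.0 [180.    0.  119.9]
-1 0.45 0 0 [536.4 165.8 271.1] [  16.    15.4   85.6   -0.    79.  -103.9] 0.0 [180.    0.  119.9]
-1 0.8 10 0 [518.  197.9 223.4] [ 25.7  15.8  92.7 -10.5  71.1 -90.7] 0.0 [180.   10.  119.9]
-1 1.2 20 0 [508.3 214.8 156.4] [ 33.7  19.6  99.7 -22.3  63.9 -75.7] 0.0 [180.   20.  119.9]
-1 1.5 25 0 [509.7 212.2 103.3] [ 36.2  23.7 104.  -29.4  58.9 -66.8] 0.0 [180.   25.  119.9]
-1 1.83 30 0 [520.3 193.8  48.3] [ 36.6  28.7 107.8 -37.9  54.  -57.6] 0.0 [180.   30.  119.9]
-1 1.83 30 100 [495.4 237.1 134.9] [ 41.7  23.3 101.5 -32.4  65.9 -61.8] 0.0 [180.   30.  119.9]
```

```bash
python3 - <<'E'
from plan3 import *
p,Rt=pose(.45,0,1,100);print((Rt*Rc.inv()).as_rotvec().round(3),(p-s['ee_pos']).round(1))
E
```

```text
[ 0.934 -0.274 -1.507] [147.2  32.3 205.8]
```

>>> drive_tool(
  motion=[
    [[0, 0, 0.034], [0.0623, -0.0183, -0.1005]],
    [[0, 0, 0.034], [0.0623, -0.0183, -0.1005]],
    [[0, 0, 0.034], [0.0623, -0.0183, -0.1005]],
    [[0, 0, 0.034], [0.0623, -0.0183, -0.1005]],
    [[0, 0, 0.034], [0.0623, -0.0183, -0.1005]],
    [[0, 0, 0.036], [0.0623, -0.0183, -0.1005]],
    [[0.015, 0.004, 0], [0.0623, -0.0183, -0.1005]],
    [[0.015, 0.004, 0], [0.0623, -0.0183, -0.1005]],
    [[0.015, 0.004, 0], [0.0623, -0.0183, -0.1005]],
    [[0.015, 0.004, 0], [0.0623, -0.0183, -0.1005]],
  ],
  claw=0.6,
)

```text
time_s: 15.37
ee_pos: [450.0, 147.5, 370.7]
ee_rot: [164.0, -8.7, -30.3]
force: [0.2, -0.4, -0.2]
gripper_width: 54.7
```

>>> drive_tool(
  motion=[
    [[0.015, 0.0025, 0], [0.0623, -0.0183, -0.1005]],
    [[0.015, 0.0025, 0], [0.0623, -0.0183, -0.1005]],
    [[0.015, 0.0025, 0], [0.0623, -0.0183, -0.1005]],
    [[0.02, 0.0025, 0], [0.0623, -0.0183, -0.1005]],
    [[0.022, 0.003, 0], [0.0623, -0.0183, -0.1005]],
    [[0, 0, 0], [0, 0, 0]],
    [[0, 0, 0], [0, 0, 0]],
    [[0, 0, 0], [0, 0, 0]],
    [[0, 0, 0], [0, 0, 0]],
    [[0, 0, 0], [0, 0, 0]],
  ],
)

```text
time_s: 16.2
ee_pos: [535.5, 161.9, 371.0]
ee_rot: [180.0, 0.1, -60.1]
force: [-0.1, -0.3, -0.0]
gripper_width: 54.6
```

```bash
python3 look.py 12; python3 - <<'E'
from plan3 import *
p,Rt=pose(.45,0,1,100);print((Rt*Rc.inv()).as_rotvec().round(3),(p-s['ee_pos']).round(1))
E
```

```text
[15.569, 13.871, 73.789, 0.118, 92.377, 75.706] [535.55, 161.87, 371.03] [179.99, 0.12, -60.13] 16.2
model pos err [-0.  0. -0.] tool z [-0.001  0.002 -1.   ] jaw [ 0.498 -0.867 -0.002]
[-0.1 -0.3 -0. ] [-0.04 -0.01  0.03] 54.639851970889566
to nut-6k [  30.6  -47.8 -281.2]
[-0.002 -0.001 -0.   ] [ 0.7  3.8 -0. ]
```

View pics/c12.png

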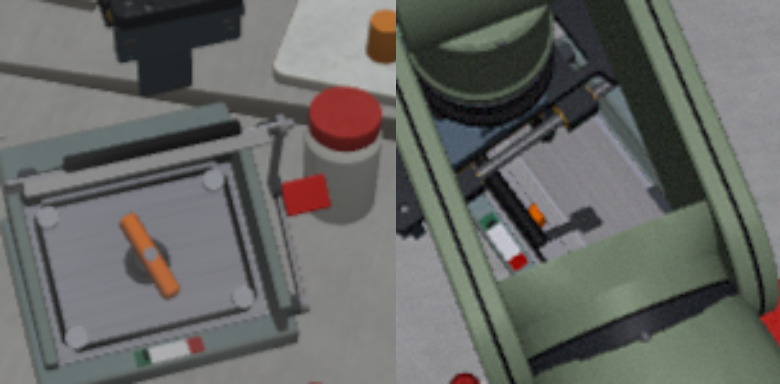

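>>> drive_tool(
  motion=[
    [[0.001, 0.004, -0.01], [0, 0, 0]],
    [[0, 0, -0.015], [0, 0, 0]],
    [[0, 0, -0.015], [0, 0, 0]],
    [[0, 0, -0.015], [0, 0, 0]],
    [[0, 0, -0.015], [0, 0, 0]],
    [[0, 0, -0.015], [0, 0, 0]],
    [[0, 0, -0.01], [0, 0, 0]],
    [[0, 0, -0.005], [0, 0, 0]],
    [[0, 0, 0], [0, 0, 0]],
    [[0, 0, 0], [0, 0, 0]],
  ],
)

```text
time_s: 17.13
ee_pos: [537.5, 165.8, 271.2]
ee_rot: [-179.9, 0.1, -60.2]
force: [0.1, -0.2, 0.8]
gripper_width: 54.5
```

>>> drive_tool(
  motion=[
    [[0, 0, 0], [0, 0, 0]],
    [[0, 0, 0], [0, 0, 0]],
    [[0, 0, 0], [0, 0, 0]],
    [[0, 0, 0], [0, 0, 0]],
    [[0, 0, 0], [0, 0, 0]],
    [[0, 0, 0], [0, 0, 0]],
    [[0, 0, 0], [0, 0, 0]],
    [[0, 0, 0], [0, 0, 0]],
    [[0, 0, 0], [0, 0, 0]],
    [[0, 0, 0], [0, 0, 0]],
  ],
  claw=0,
  force=15,
)

```text
time_s: 17.97
ee_pos: [536.6, 166.9, 271.3]
ee_rot: [-179.9, 0.3, -60.2]
force: [-3.0, 4.8, 1.5]
gripper_width: 11.7
```

```bash
python3 look.py 13; python3 - <<'E'
from plan3 import *
p,Rt=pose(.45,0,1,0);print((Rt*Rc.inv()).as_rotvec().round(3),(p-s['ee_pos']).round(1))
E
```

```text
[15.92, 15.413, 85.519, 0.309, 79.088, 76.064] [536.64, 166.87, 271.34] [-179.95, 0.3, -60.2] 17.9667
model pos err [-0.  0. -0.] tool z [-0.002  0.005 -1.   ] jaw [ 0.497 -0.868 -0.005]
[-3.   4.8  1.5] [0.78 0.54 0.01] 11.69125240912665
to nut-6k [  29.5  -52.8 -181.5]
[-0.005 -0.002  0.001] [-0.2 -1.1 -0.2]
```

View pics/c13.png

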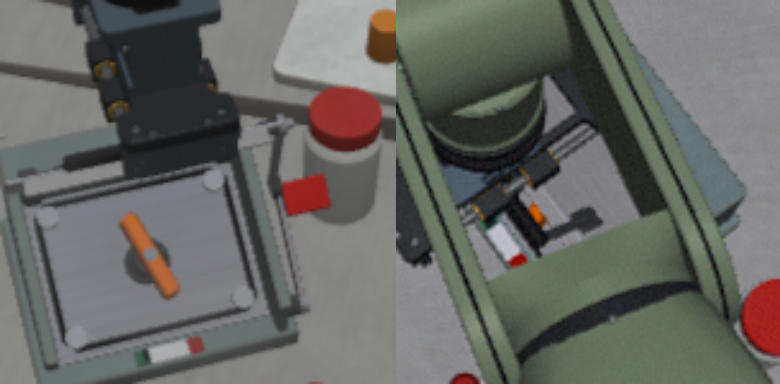

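```bash
python3 - <<'E'
from plan3 import *
N=30;t=np.linspace(0,1,N+1);th=.45+(1.84-.45)*t
P=[pose(a,30*(a-.45)/1.38,1)  for a in th]
for i in range(N):
    if i%2==0: print(i,((P[i+2][0]-P[i][0])/2).round(1), (P[i+2][1]*P[i][1].inv()).as_rotvec().round(4)/2)
E
```

```text
0 [-2.9  5.  -5.6] [-0.01525 -0.00875  0.     ]
2 [-2.6  4.6 -6.2] [-0.01525 -0.00875 -0.     ]
4 [-2.3  4.  -6.7] [-0.01525 -0.00875  0.     ]
6 [-2.   3.5 -7.1] [-0.01525 -0.00875 -0.     ]
8 [-1.7  2.9 -7.4] [-0.01525 -0.00875  0.     ]
10 [-1.3  2.3 -7.7] [-0.01525 -0.00875  0.     ]
12 [-0.9  1.7 -8. ] [-0.01525 -0.00875  0.     ]
14 [-0.6  1.  -8.1] [-0.01525 -0.00875  0.     ]
16 [-0.2  0.3 -8.2] [-0.01525 -0.00875 -0.     ]
18 [ 0.2 -0.3 -8.2] [-0.01525 -0.00875  0.     ]
20 [ 0.6 -1.  -8.2] [-0.01525 -0.00875  0.     ]
22 [ 0.9 -1.6 -8.1] [-0.01525 -0.00875 -0.     ]
24 [ 1.3 -2.3 -7.9] [-0.01525 -0.00875  0.     ]
26 [ 1.7 -2.9 -7.6] [-0.01525 -0.00875 -0.     ]
28 [ 2.  -3.5 -7.3] [-0.01525 -0.00875 -0.     ]
```

>>> drive_tool(
  motion=[
    [[-0.0029, 0.005, -0.0056], [-0.01525, -0.00875, 0]],
    [[-0.0029, 0.005, -0.0056], [-0.01525, -0.00875, 0]],
    [[-0.0026, 0.0046, -0.0062], [-0.01525, -0.00875, 0]],
    [[-0.0026, 0.0046, -0.0062], [-0.01525, -0.00875, 0]],
    [[-0.0023, 0.004, -0.0067], [-0.01525, -0.00875, 0]],
    [[-0.0023, 0.004, -0.0067], [-0.01525, -0.00875, 0]],
    [[-0.002, 0.0035, -0.0071], [-0.01525, -0.00875, 0]],
    [[-0.002, 0.0035, -0.0071], [-0.01525, -0.00875, 0]],
    [[-0.0017, 0.0029, -0.0074], [-0.01525, -0.00875, 0]],
    [[-0.0017, 0.0029, -0.0074], [-0.01525, -0.00875, 0]],
  ],
)

```text
time_s: 18.9
ee_pos: [513.7, 206.9, 205.1]
ee_rot: [-179.9, -9.9, -60.2]
force: [-3.3, 3.7, 1.6]
gripper_width: 11.1
```

```bash
python3 look.py 14; python3 - <<'E'
from plan3 import *
from scipy.optimize import minimize_scalar
f=lambda th:np.linalg.norm(pose(th,30*(th-.45)/1.38,1)[0]-s['ee_pos'])
r=minimize_scalar(f,bounds=(.3,1.9),method='bounded');print(r.x,r.fun)
E
```

```text
[26.691, 16.448, 94.42, -10.565, 68.823, 90.699] [513.73, 206.91, 205.1] [-179.9, -9.86, -60.22] 18.9
model pos err [-0.  0.  0.] tool z [ 0.087 -0.148 -0.985] jaw [ 0.489 -0.855  0.171]
[-3.3  3.7  1.6] [ 0.51  0.42 -0.  ] 11.131277672112825
to nut-6k [  52.4  -92.9 -115.3]
0.9236935829231366 1.1017644976487206
```

View pics/c14.png

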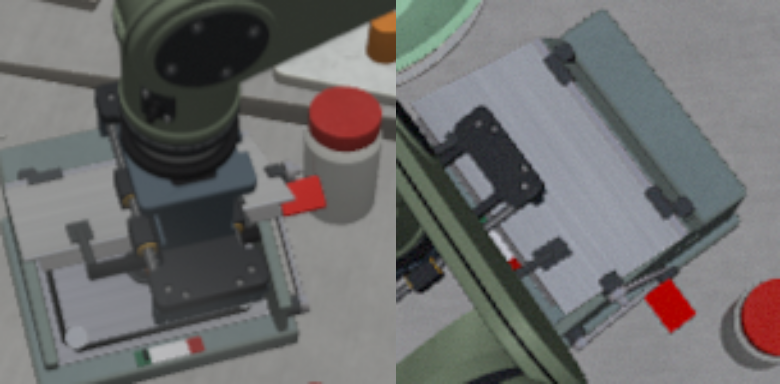

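>>> drive_tool(
  motion=[
    [[-0.0013, 0.0023, -0.0077], [-0.01525, -0.00875, 0]],
    [[-0.0013, 0.0023, -0.0077], [-0.01525, -0.00875, 0]],
    [[-0.0009, 0.0017, -0.008], [-0.01525, -0.00875, 0]],
    [[-0.0009, 0.0017, -0.008], [-0.01525, -0.00875, 0]],
    [[-0.0006, 0.001, -0.0081], [-0.01525, -0.00875, 0]],
    [[-0.0006, 0.001, -0.0081], [-0.01525, -0.00875, 0]],
    [[-0.0002, 0.0003, -0.0082], [-0.01525, -0.00875, 0]],
    [[-0.0002, 0.0003, -0.0082], [-0.01525, -0.00875, 0]],
    [[0.0002, -0.0003, -0.0082], [-0.01525, -0.00875, 0]],
    [[0.0002, -0.0003, -0.0082], [-0.01525, -0.00875, 0]],
  ],
)

```text
time_s: 19.83
ee_pos: [507.9, 217.1, 123.7]
ee_rot: [-179.9, -19.9, -60.2]
force: [-3.8, 4.4, -0.8]
gripper_width: 11.5
```

```bash
python3 look.py 15; python3 - <<'E'
from plan3 import *
from scipy.optimize import minimize_scalar
f=lambda th:np.linalg.norm(pose(th,30*(th-.45)/1.38,1)[0]-s['ee_pos'])
r=minimize_scalar(f,bounds=(.3,1.9),method='bounded');print(r.x,r.fun,pose(r.x,30*(r.x-.45)/1.38,1)[0]-s['ee_pos'])
E
```

```text
[33.825, 21.497, 102.073, -23.084, 59.928, 106.343] [507.9, 217.07, 123.7] [-179.92, -19.88, -60.23] 19.8333
model pos err [-0.  0.  0.] tool z [ 0.17  -0.295 -0.94 ] jaw [ 0.467 -0.816  0.34 ]
[-3.8  4.4 -0.8] [ 0.89  0.68 -0.05] 11.471369879410029
to nut-6k [  58.2 -103.   -33.9]
1.3874761509967668 1.4224060121911766 [-0.0834478  -1.4146862   0.12222232]
```

View pics/c15.png

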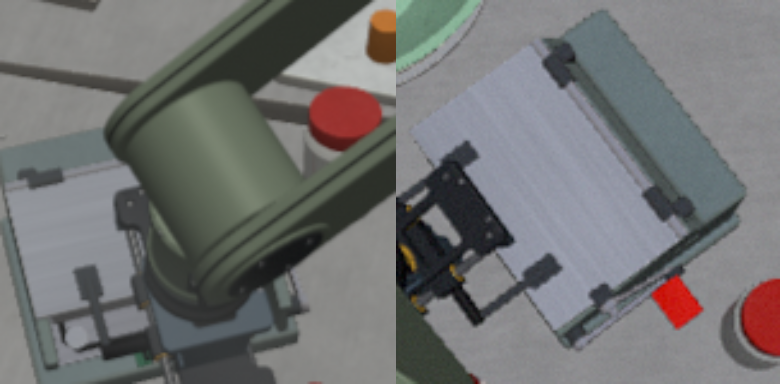

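>>> drive_tool(
  motion=[
    [[0.0006, -0.001, -0.0082], [-0.01525, -0.00875, 0]],
    [[0.0006, -0.001, -0.0082], [-0.01525, -0.00875, 0]],
    [[0.0009, -0.0016, -0.0081], [-0.01525, -0.00875, 0]],
    [[0.0009, -0.0016, -0.0081], [-0.01525, -0.00875, 0]],
    [[0.0013, -0.0023, -0.0079], [-0.01525, -0.00875, 0]],
    [[0.0013, -0.0023, -0.0079], [-0.01525, -0.00875, 0]],
    [[0.0017, -0.0029, -0.0076], [-0.01525, -0.00875, 0]],
    [[0.0017, -0.0029, -0.0076], [-0.01525, -0.00875, 0]],
    [[0.0014, -0.0024, -0.005], [-0.01, -0.006, 0]],
    [[0.0008, -0.0014, -0.003], [-0.006, -0.0035, 0]],
  ],
)

```text
time_s: 20.77
ee_pos: [519.1, 197.6, 51.1]
ee_rot: [-179.9, -28.9, -60.2]
force: [-5.0, 6.2, -3.8]
gripper_width: 11.8
```

```bash
python3 look.py 16; python3 - <<'E'
from plan3 import *
from scipy.optimize import minimize_scalar
f=lambda th:np.linalg.norm(pose(th,30*(th-.45)/1.38,1)[0]-s['ee_pos'])
r=minimize_scalar(f,bounds=(.3,1.95),method='bounded');print(r.x,r.fun,pose(r.x,30*(r.x-.45)/1.38,1)[0]-s['ee_pos'])
E
```

```text
[36.495, 28.312, 107.477, -36.492, 53.938, 121.152] [519.07, 197.6, 51.1] [-179.93, -28.94, -60.22] 20.7667
model pos err [-0.  0. -0.] tool z [ 0.241 -0.419 -0.875] jaw [ 0.435 -0.76   0.484]
[-5.   6.2 -3.8] [ 1.37  0.92 -0.09] 11.773541951603457
to nut-6k [ 47.1 -83.6  38.7]
1.8067455191870323 2.141501419367468 [ 0.21543799 -1.87976961  1.00303591]
```

View pics/c16.png

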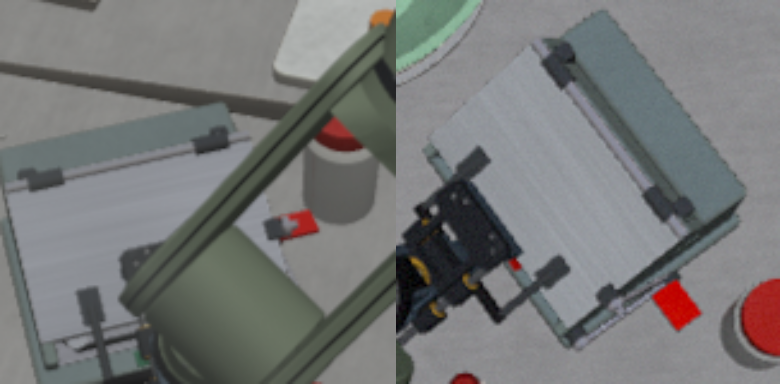

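>>> drive_tool(
  motion=[
    [[0.0008, -0.0014, -0.003], [0, 0, 0]],
    [[0.0008, -0.0014, -0.003], [0, 0, 0]],
    [[0.0005, -0.0008, -0.002], [0, 0, 0]],
    [[0, 0, 0], [0, 0, 0]],
    [[0, 0, 0], [0, 0, 0]],
    [[0, 0, 0], [0, 0, 0]],
    [[0, 0, 0], [0, 0, 0]],
    [[0, 0, 0], [0, 0, 0]],
    [[0, 0, 0], [0, 0, 0]],
    [[0, 0, 0], [0, 0, 0]],
  ],
)

```text
time_s: 21.7
ee_pos: [521.1, 194.0, 43.2]
ee_rot: [-179.9, -28.9, -60.2]
force: [-3.3, 5.1, -6.8]
gripper_width: 11.4
```

>>> drive_tool(
  motion=[
    [[0.0008, -0.0014, -0.003], [0, 0, 0]],
    [[0.0008, -0.0014, -0.003], [0, 0, 0]],
    [[0, 0, 0], [0, 0, 0]],
    [[0, 0, 0], [0, 0, 0]],
    [[0, 0, 0], [0, 0, 0]],
    [[0, 0, 0], [0, 0, 0]],
    [[0, 0, 0], [0, 0, 0]],
    [[0, 0, 0], [0, 0, 0]],
    [[0, 0, 0], [0, 0, 0]],
    [[0, 0, 0], [0, 0, 0]],
  ],
)

```text
time_s: 22.53
ee_pos: [523.4, 192.8, 39.2]
ee_rot: [-179.7, -28.9, -60.4]
force: [-9.3, 10.1, 4.6]
gripper_width: 11.3
```

```bash
python3 look.py 17
```

```text
[35.799, 29.187, 108.157, -37.458, 52.182, 121.992] [523.38, 192.8, 39.22] [-179.65, -28.85, -60.35] 22.5333
model pos err [-0.  0. -0.] tool z [ 0.244 -0.416 -0.876] jaw [ 0.433 -0.761  0.483]
[-9.3 10.1  4.6] [ 1.46  1.29 -0.19] 11.30292735108484
to nut-6k [ 42.7 -78.8  50.6]
```

View pics/c17.png

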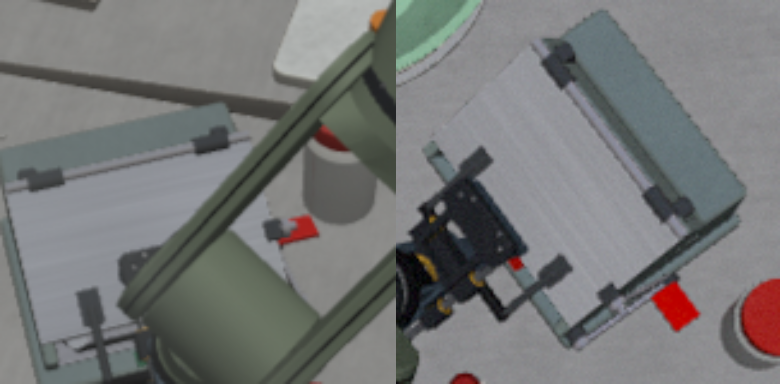

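>>> drive_tool(
  motion=[
    [[0, 0, 0], [0, 0, 0]],
    [[0, 0, 0], [0, 0, 0]],
    [[0, 0, 0], [0, 0, 0]],
    [[0, 0, 0], [0, 0, 0]],
    [[0, 0, 0], [0, 0, 0]],
    [[-0.001, 0.002, 0.004], [0, 0, 0]],
    [[-0.0025, 0.0042, 0.009], [0, 0, 0]],
    [[-0.005, 0.008, 0.018], [0, 0, 0]],
    [[-0.005, 0.008, 0.018], [0, 0, 0]],
    [[-0.005, 0.008, 0.018], [0, 0, 0]],
  ],
  claw=0.4,
)

```text
time_s: 23.47
ee_pos: [504.8, 220.5, 107.4]
ee_rot: [-179.9, -29.1, -60.2]
force: [0.4, 0.4, -0.9]
gripper_width: 36.4
```

>>> drive_tool(
  motion=[
    [[-0.008, 0.014, 0.03], [0, 0, 0]],
    [[-0.008, 0.014, 0.03], [0, 0, 0]],
    [[-0.008, 0.014, 0.03], [0, 0, 0]],
    [[-0.008, 0.014, 0.03], [0, 0, 0]],
    [[-0.008, 0.014, 0.03], [0, 0, 0]],
    [[-0.02, 0.01, 0.02], [0, 0, 0]],
    [[-0.02, 0.01, 0.02], [0, 0, 0]],
    [[0, 0, 0], [0, 0, 0]],
    [[0, 0, 0], [0, 0, 0]],
    [[0, 0, 0], [0, 0, 0]],
  ],
)

```text
time_s: 24.3
ee_pos: [425.0, 309.6, 295.7]
ee_rot: [-180.0, -29.2, -60.2]
force: [0.1, -0.5, -0.8]
gripper_width: 36.2
```

```bash
python3 look.py 18
```

```text
[51.572, 16.361, 86.772, -26.929, 88.665, 115.221] [424.99, 309.64, 295.71] [-179.95, -29.15, -60.19] 24.3
model pos err [-0.  0. -0.] tool z [ 0.243 -0.422 -0.873] jaw [ 0.434 -0.758  0.487]
[ 0.1 -0.5 -0.8] [ 0.23  0.15 -0.01] 36.15856160449593
to nut-6k [ 141.1 -195.6 -205.9]
```

View pics/c18.png

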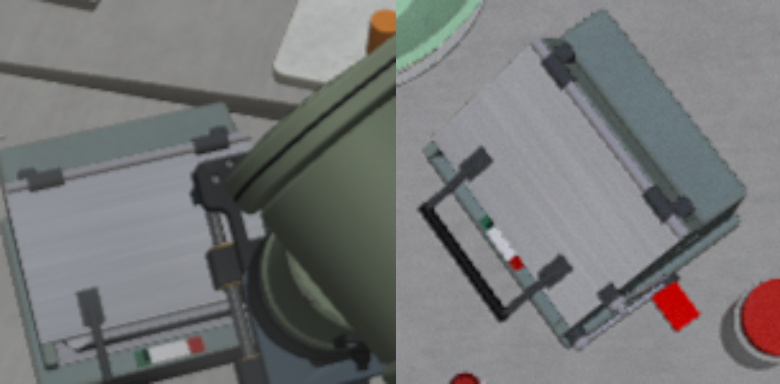

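View pics/side18.png

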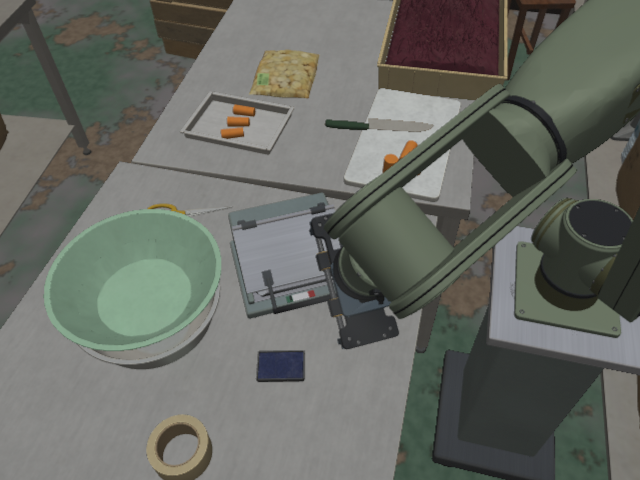

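>>> drive_tool(
  motion=[
    [[0, 0, 0.035], [0, 0, 0]],
    [[0, 0, 0.035], [0, 0, 0]],
    [[0, 0, 0.035], [0, 0, 0]],
    [[0, 0, 0.035], [0, 0, 0]],
    [[0, 0, 0.035], [0, 0, 0]],
    [[-0.005, -0.038, 0], [0, 0, 0]],
    [[-0.005, -0.038, 0], [0, 0, 0]],
    [[-0.005, -0.038, 0], [0, 0, 0]],
    [[-0.005, -0.038, 0], [0, 0, 0]],
    [[-0.005, -0.038, 0], [0, 0, 0]],
  ],
)

```text
time_s: 25.23
ee_pos: [399.9, 117.8, 469.9]
ee_rot: [179.9, -29.2, -60.2]
force: [0.4, -0.6, -0.2]
gripper_width: 36.1
```

>>> drive_tool(
  motion=[
    [[-0.002, -0.038, 0], [0, 0, 0]],
    [[-0.002, -0.038, 0], [0, 0, 0]],
    [[-0.002, -0.038, 0], [0, 0, 0]],
    [[-0.002, -0.038, 0], [0, 0, 0]],
    [[-0.002, -0.038, 0], [0, 0, 0]],
    [[-0.002, -0.038, 0], [0, 0, 0]],
    [[-0.002, -0.038, 0], [0, 0, 0]],
    [[0, 0, 0], [0, 0, 0]],
    [[0, 0, 0], [0, 0, 0]],
    [[0, 0, 0], [0, 0, 0]],
  ],
)

```text
time_s: 26.07
ee_pos: [385.9, -146.4, 470.1]
ee_rot: [-180.0, -29.1, -60.3]
force: [0.5, 0.1, -0.2]
gripper_width: 36.6
```

```bash
python3 look.py 19; python3 - <<'E'
from h import *
import kin
for el in (75.8-np.degrees(1.70),75.8-np.degrees(1.77),75.8-np.degrees(1.83)):
    e=np.radians(el);m=lambda y:kin.W(np.array([23-180*np.cos(e),y,152+180*np.sin(e)]))
    print(el,[proj(n,m(y)).round(1).tolist() for n in('side','top') for y in(61,-61)])
for n in('side','top'):
    im=cv2.imread(f'pics/{n}19.png')[:,:,::-1].copy()
    print(n,[(k,int(a),c.tolist()) for k in('red','blue') for a,c,b in blobs(im,k,15) if c[0]<430])
a=cv2.imread('pics/side19.png')[280:312,275:330];cv2.imwrite('pics/p19.png',cv2.resize(a,None,fx=9,fy=9,interpolation=cv2.INTER_CUBIC))
E
```

```text
[-3.067, -10.788, 91.574, -24.29, 83.133, 56.736] [385.85, -146.44, 470.13] [-179.99, -29.06, -60.32] 26.0667
model pos err [-0.  0. -0.] tool z [ 0.241 -0.422 -0.874] jaw [ 0.433 -0.759  0.486]
[ 0.5  0.1 -0.2] [ 0.28  0.16 -0.03] 36.57003319503867
to nut-6k [ 180.3  260.5 -380.3]
-21.602825172239946 [[275.9, 308.5], [336.5, 293.4], [267.6, 241.1], [298.7, 284.0]]
-25.61352973815572 [[275.7, 309.6], [335.7, 294.7], [269.9, 240.9], [300.7, 283.4]]
-29.05127650894066 [[275.5, 310.2], [334.9, 295.4], [272.0, 240.5], [302.6, 282.6]]
side [('red', 576, [373.5, 198.2]), ('red', 86, [355.2, 245.7]), ('blue', 922, [279.6, 364.3])]
top [('red', 19, [306.6, 262.2]), ('red', 705, [409.7, 283.5]), ('red', 193, [368.7, 279.1]), ('red', 114, [286.5, 311.4]), ('blue', 33, [9.0, 3.0]), ('blue', 417, [6.9, 37.1]), ('blue', 778, [239.3, 262.4])]
```

View pics/c19.png

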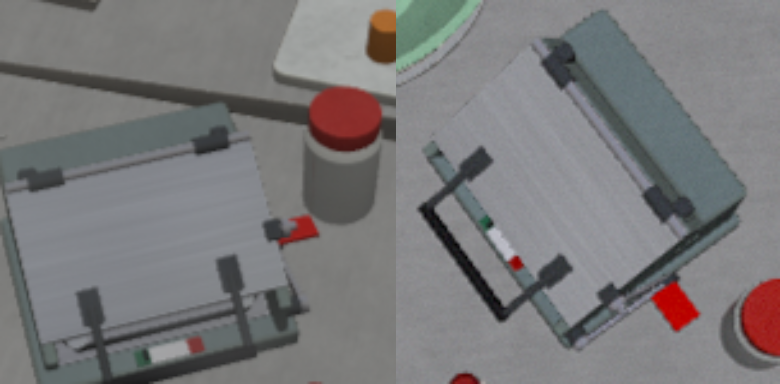

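View pics/p19.png

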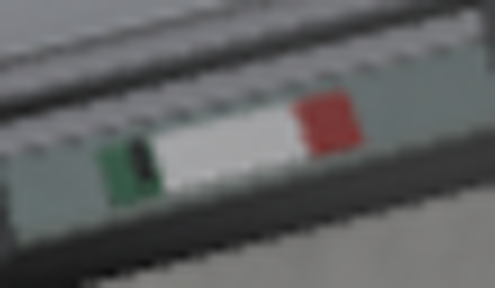

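```bash
python3 - <<'E'
import cv2,numpy as np
a=cv2.imread('pics/side19.png')[255:325,255:355];b=cv2.imread('pics/top19.png')[225:295,260:325]
cv2.imwrite('pics/h19.png',np.hstack([cv2.resize(a,(440,308),interpolation=cv2.INTER_CUBIC),cv2.resize(b,(286,308),interpolation=cv2.INTER_CUBIC)]))
E
```

```text
(no output)
```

View pics/h19.png

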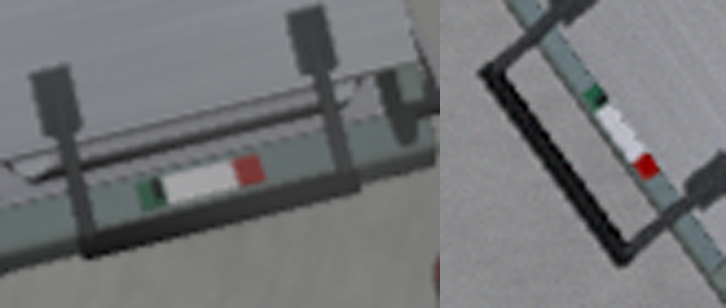

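```bash
python3 - <<'E'
from h import *
import kin
m,e=tri((305.2,304.0),(286.15,262.5))
d=m[:2]-kin.P0;c,s=np.cos(kin.Y),np.sin(kin.Y);x=c*d[0]+s*d[1]
print(m.round(1),e,"cutter",x,-s*d[0]+c*d[1],m[2],"hood",np.radians(75.8)-np.arctan2(m[2]-152,23-x),np.hypot(m[2]-152,x-23))
E
```

```text
[514.5 204.6  63.9] 2.169872338491844 cutter -137.23910342478786 0.34479058790311967 63.93606318855905 hood 1.8254789775102356 182.84372352670277
```

```bash
python3 -c "
from workcell import env
print(env.job_done(), env.state()['time_s'])"
```

```text
the job is handed in; nothing more can be done
the job is handed in; nothing more can be done
```

The root cutter is put to rest and the job was handed in at about 26 s. No verdict was reported.

- **Nut:** I turned it clockwise by about 2.3 rad. In the last picture the pointer stands inside the green field, at an estimated nut angle of about 2.9 rad.
- **Stay:** I pushed the red tab about 40 mm with shut fingers. The hood sank to about 0.45 rad and stayed there. That is more than the 0.1 to 0.3 rad expected but still under the 0.5 limit. I had no direct reading of the knuckle angle.
- **Hood:** I lowered it by the handle at about 0.55 rad/s and pressed it until the wrist force showed the stop. Measured from both cameras, the handle middle is at z = 63.9 mm (64 when shut), which puts the hood at about 1.825 rad. The two cameras' lines of sight to it missed each other by 2.2 mm. From the top view alone the hood looks nearer 1.79 rad, which still counts as shut.
- **Other objects:** The jar, date stamp and ink pad show in the same places as at the start, within about 1 pixel.
- **Arm:** It was parked well clear and touching nothing.

One check disagreed. While closing the hood, the tool ended a few mm lower than the model gave for shut, so the bar probably slid a little between the pads.

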